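# Hold the jig's guard gate wide against its bumper sleeve

## Robot

A 7-joint arm with a two-finger parallel gripper is mounted at the origin on the work surface. World frame = base frame: x ahead of the robot, y to its left, z up, the work surface at z = 0. Lengths are in m, angles in degrees, forces in N, time in s.
With the tool pointing down it reaches from about 0.425 to 0.875 m from the base axis. Payload 4.7 kg.
Tool frame: the origin (TCP) lies on the centre line of the jaws, within the pads' length; the fingertips stand 8 mm ahead of it and the grasp point (between the pads) lies 11 mm behind it; z points along the fingers, y is the direction in which the jaws open and shut (so a half turn about z gives the same grasp; the last joint's range is limited). The gripper opens to 87 mm and grips with 3 to 60 N. Pads are 19 mm wide; open, the fingers measure 117 mm over their backs; the gripper's body (75 mm by 190 mm) begins 51 mm behind the grasp point.
Start: joints at [-65.999, 18.392, -4.016, 83.108, 1.295, 78.541, -3.26], TCP at [0.256, 0.597, 0.231] pointing down, gripper open.
Joint ranges: [-163.93, 163.93], [-17.29, 119.83], [-79.2, 71.16], [3.27, 140.29], [-89.18, 269.18], [5.43, 117.66], [-154.24, 154.24]. Speed limits (degrees/s): [147.25, 147.25, 180, 180, 180, 180, 180].

## Interface

Orientations are given as [roll, pitch, yaw] about the fixed x, y, z axes, in that order (R = Rz(yaw) Ry(pitch) Rx(roll)).
In Python, from cell import status, vision, workorder gives the robot as it stands.
- The arm moves only by the tool step_arm, never from a script. Its argument "series" is a list of rows, each an object of numbers: "ax", "ay", "az": the turn, a rotation vector about the world's x, y, z in degrees; "x", "y", "z": the shift along the world's x, y, z in m; "claw": the opening in per cent of the stroke, from 0 (shut) to 100 (fully open). In form: [{"ax": .., "ay": .., "az": .., "x": .., "y": .., "z": .., "claw": ..}, ...]. A call has 1 to 12 rows; each row is the pose to reach, as a shift and turn from the pose commanded when the call began; what a row does not reach only later rows make up. A row lasts 1/10 s, in which the tool goes at most 50 mm and 8.59 degrees, less where a joint would pass 70% of its speed; a pose out of reach is approached as far as the arm can. A call with a gripper value outside its range is refused whole. The fingers move at their own pace and stop on an object; "squeeze" is the grip in N (left out, the last holds). Time passes only in rows, so rows that repeat a pose let the fingers close. It gives the time, the measured TCP pose, the force and the opening at its end, in the units of the state.
- status.get_obs(): the state, without advancing time (a new reading comes with each control period).
- vision.read_camera(name): name is "scene" or "top"; returns the picture (384x512x3 uint8, red, green, blue); there is no depth.
- vision.camera_params(name): a dict with "fovy" (degrees; the focal length in pixels is half the picture's height over the tangent of half this angle, whatever the lens; pixels are square), "cx", "cy" (the principal point, pixels), "dist" ([k1, k2, p1, p2, k3] as OpenCV has them; the pictures are not rectified), "eye" and "orientation" of the camera in the world. Camera axes: x right, y down, z forward; pixel columns grow to the right and rows downward; lengths in m; the calibration is good to about 2 mm. A picture is of the moment at which its call begins. camera_params takes no time and is no camera call.
- workorder.sign_off(): hands the job in, once; it reports no verdict.
The state is a dict: "time_s": time; "qpos": joint angles; "joint_velocities": joint speeds; "effort": joint torques, N m; "tool_pos": TCP position; "tool_rot": TCP orientation; "force": force on the tool from outside, world axes, zero at the start; "wrist_torque": the same for the moment, N m; "grip_width": finger opening in m.
Only numpy, scipy, OpenCV 4.12 (cv2) and the standard library are available. Lean on these libraries where they do the work, as an engineer would, in place of code of your own. Each camera call takes 0.05 s, during which the arm holds its last target.

## Task

Slip the tall white bumper sleeve over the short upright stop post on the drilling jig's board, right down onto the board, and let go of it. Then open the little guard gate: first squeeze the catch on the block beside the gate, after that squeeze the catch on top of the gate, and swing the gate out past its detent until it presses on the sleeve. Finish while still gripping the gate and keeping it pressed firmly against the sleeve (its spring would pull it back); leave everything else lying where it is.

Things in the scene. Friction and masses are not known exactly. Their poses are not given: they have to be found in the camera images.
- jig: The drilling jig: cream board 250 (x) x 300 (y) x 18 mm flat on the table, it cannot move. Origin: centre of its underside. z up; x from the board's front (robot's side) to its back; y along the shut gate, from its free end towards its hinge. Gate, block and post stand on it.
- sleeve_center (a point): Centre (half-way up) of the bumper sleeve: plain white plastic tube standing upright on the table, 40 mm outside diameter, 45 mm tall, bore 20 mm, about 60 g; z along the bore. It stands left or right of the jig.
- post_foot (a point): Foot of the stop post, on its axis, level with the board's top; axes as the jig's. The post is a fixed upright steel pin, 16 mm diameter, 58 mm tall, its top 8 mm tapering to 8 mm diameter, in front of the gate on the hinge side. The seated sleeve's centre is 22.5 mm above this point.
- hinge (a point): Point on the gate's upright hinge axis, 105 mm above the table, fixed to the jig; axes as the jig's.
- post_catch_grip (a point): Where to squeeze the block's catch: middle of its two fins when squeezed together, 105 mm above the table, fixed to the jig, axes as the jig's. Squeeze along y, centred here. Fins: upright plates 22 mm wide (x), 8 thick (y), tops 125 mm above the table, clear down to 80. Outer faces: the fixed fin 11 mm in -y of here (does not give); the sliding fin, nearer the gate, 25 mm in +y.
- post_catch (a joint): Travel of the block's sliding fin in -y (m): 0 = locking, 0.014 = fully squeezed (outer face then 11 mm from the grip point). It moves against about 4 N and stays where it is squeezed to; the gate is clear of its bolt above 0.008.
- gate_catch_grip (a point): Where to squeeze the gate's own catch and hold the gate: middle of its two fins when squeezed, on top of the gate near its free end, 105 mm above the table, 125 mm from the hinge axis; moves with the gate. y along the gate to the hinge; x its normal. Fins as the block's, clear down to 88 mm. Outer faces: fixed fin 11 mm in +y of here; sliding fin, nearer the free end, 25 mm in -y.
- gate_catch (a joint): Travel of the gate's sliding fin towards the hinge (m): 0 = locking, 0.014 = fully squeezed (outer face 11 mm from the grip point). A spring of 4 to 7 N returns it when let go, so keep it squeezed until the gate has left its shut position; a grip of 20 to 30 N is good. The gate is clear above 0.011.
- gate (a joint): Opening angle of the gate (rad): 0 = shut; opens to the front (-x of the jig), clockwise from above. A framed panel 12 mm thick, 167 mm long, top 85 mm above the table. A weak spring pulls it shut (1 to 1.5 N at the catch); let go past the detent it falls back to about 0.75. It meets the seated sleeve at 1.22 to 1.28; only the sleeve stops it there.
- detent (a joint): Travel of the gate's ball detent (m), 0 = up. The ball in the board resists the gate between about 0.4 and 0.6 rad (about 4 N at the catch); past it above 0.75 rad.
- spacer: Bystander: low white plastic ring, 40 mm diameter, only 16 mm tall, 11 mm bore (does not fit the post). Origin at the centre of its underside. It and the sleeve stand on opposite sides of the jig.
- hex_key: Bystander: steel hex key, 75 mm long, lying on the jig's board in front of the gate. Origin under its long leg.
- bearing_block: Bystander: aluminium bearing block 26 x 50 x 28 mm on the jig's board behind the gate. Origin under its centre.
- screw_tray: Bystander: grey screw tray 100 x 130 x 35 mm. Origin under its centre.
- oil_bottle: Bystander: grey oil bottle, 52 mm diameter, 130 mm tall. Origin under its centre.
- square_bar: Bystander: aluminium bar 150 x 20 x 20 mm. Origin under its centre.
- screwdriver: Bystander: screwdriver lying on the table.
- wrench: Bystander: wrench lying on the table.
Mind the look-alikes: they are no part of the job. Of the things that look like the part that bears sleeve_center, the smallest one is meant.

How it is judged (in metres and radians):
On the way, in this order (a step that is already met when the one before it is completed fails the run):
1. the sleeve sits on the stop post, down on the board and let go (horizontal distance between sleeve_center and post_foot below 0.005 m and z of sleeve_center in the frame of post_foot below 0.027 m and angle between sleeve_center's own z axis and vertical below 0.12 rad and contact force between the fingers and sleeve below 0.2 N), for 0.2 s.
2. the block's catch is squeezed home, the gate still shut (value of joint post_catch above 0.01 m and value of joint gate below 0.08 rad and value of joint gate_catch below 0.005 m), for 0.1 s.
3. the gate's own catch is squeezed while the gate is shut (value of joint gate_catch above 0.011 m and value of joint gate below 0.12 rad and value of joint post_catch above 0.008 m), for 0.05 s.
4. the gate is past its detent (value of joint gate above 0.85 rad), for 0.1 s.
At the end, for the whole second after the job is handed in: The gate stands still between 1.15 and 1.38 rad, held by the fingers (more than 1 N on the gate) and pressed on the sleeve with more than 0.8 N; the sleeve is on the post within 5 mm of its axis, down on the board within 4.5 mm, upright within 0.12 rad, and not touched by the fingers (all of step 1 and value of joint gate between 1.15 and 1.38 rad and velocity of joint gate between -0.05 and 0.05 rad/s and contact force between the fingers and gate above 1 N and contact force between gate and sleeve above 0.8 N); the arm keeps its last pose, push and grip.
It fails at once if the gate's catch squeezed before the block's catch (value of joint gate_catch above 0.006 m and value of joint post_catch below 0.006 m).
It fails at once if a bystander pushed more than 40 mm from its place (distance of any of spacer, hex_key, bearing_block, screw_tray, oil_bottle, square_bar, screwdriver, wrench from where it was at the start of the episode above 0.04 m).
It also fails if it takes over 69 s, if anything falls off the work surface, if the arm or the gripper's body presses on something with over 40 N, if the wrist force passes 120 N, or if a joint passes its speed limit or range.

## Working session

There is one attempt and no reset: what is moved stays moved. The work goes in short steps, Python scripts to look and compute and a tool call to move; the robot and the scene stay as the last step left them, time stands still between calls to the robot, and variables do not carry over. Pictures are saved under pics/ and viewed, and the job is handed in when it is done.

Besides the shell and the picture viewer there is one more tool, called after ">>>" by a JSON object that holds its "op" and its "data". step_arm: Moves the arm, as the interface text tells. Its arguments: {"type":"object","properties":{"series":{"type":"array"},"squeeze":{"type":"number"}},"required":["series"]}

```bash
ls; mkdir -p pics; python3 - <<'E'
from cell import status, vision, workorder
import cv2
print(status.get_obs())
for n in ["scene","top"]:
    print(vision.camera_params(n))
    cv2.imwrite(f"pics/{n}0.png",vision.read_camera(n)[:,:,::-1])
E
```

```text
pics
{'time_s': 0.0, 'qpos': array([-66.00020029,  18.43863197,  -4.01504844,  83.17406472,
         1.29338752,  78.54015524,  -3.25936676]), 'joint_velocities': array([ 0.02955786,  0.00890072,  0.07099544,  0.17005078,  0.03468203,
       -0.03817069,  0.0687114 ]), 'effort': array([ 1.85775007e-04, -4.91292751e+01, -4.03902456e-01, -3.12518835e+01,
       -6.39309967e-02,  4.43001674e-02,  2.03352815e-04]), 'tool_pos': array([0.25581141, 0.59697009, 0.2294736 ]), 'tool_rot': array([-1.79892297e+02,  4.26399074e-03,  1.56809788e+02]), 'force': array([ 0.27471671, -0.18294842, -0.07805958]), 'wrist_torque': array([ 0.02307966, -0.00341606, -0.04619123]), 'grip_width': 0.08693145051170319}
{'fovy': 47.64469960559207, 'cx': 255.89620144392742, 'cy': 199.09315727324284, 'dist': array([-0.02617503,  0.        ,  0.        ,  0.        ,  0.        ]), 'eye': array([ 1.12445775, -0.41451933,  1.14876504]), 'orientation': array([-146.61058957,   -0.26161583,   52.92137897])}
{'fovy': 50.18897300778859, 'cx': 255.4818533932527, 'cy': 188.37757738129332, 'dist': array([-0.04893913,  0.        ,  0.        ,  0.        ,  0.        ]), 'eye': array([0.48586765, 0.02522708, 1.53076301]), 'orientation': array([-176.93067383,   -1.01499893,  -90.24769131])}
```

```bash
python3 - <<'E'
import cv2
for n in ["scene","top"]:
    im=cv2.imread(f"pics/{n}0.png"); cv2.imwrite(f"pics/{n}0b.png",cv2.resize(im,(768,576),interpolation=cv2.INTER_CUBIC))
E
```

```text
(no output)
```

View pics/scene0.png

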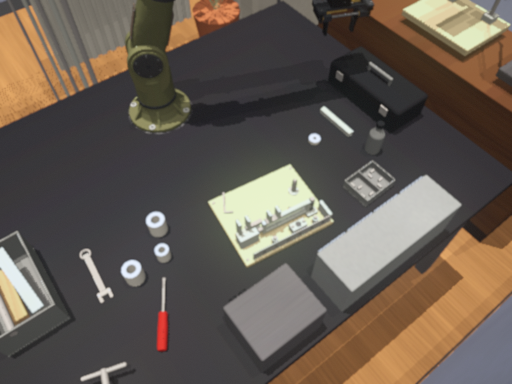

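View pics/top0.png

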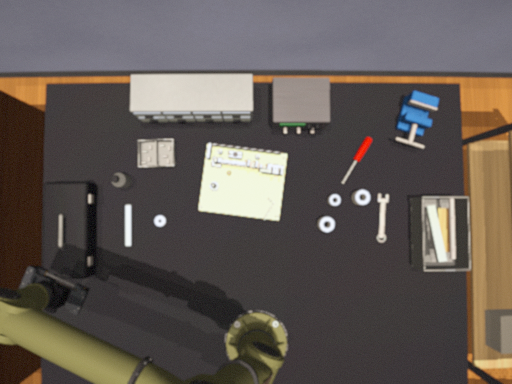

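```bash
python3 - <<'E'
import cv2
t=cv2.imread("pics/top0.png"); s=cv2.imread("pics/scene0.png")
def crop(im,x0,y0,w,h,k,name):
    c=cv2.resize(im[y0:y0+h,x0:x0+w],None,fx=k,fy=k,interpolation=cv2.INTER_CUBIC)
    for i in range(0,w,10):
        cv2.putText(c,str(x0+i),(i*k,8),0,0.3,(0,0,255),1); cv2.line(c,(i*k,10),(i*k,14),(0,0,255),1)
    for j in range(0,h,10):
        cv2.putText(c,str(y0+j),(0,j*k+4),0,0.3,(0,0,255),1)
    cv2.imwrite("pics/"+name,c)
crop(t,190,135,100,75,8,"c_t1.png")
crop(t,310,175,75,65,9,"c_t2.png")
crop(s,200,160,140,105,5,"c_s1.png")
crop(s,110,200,80,95,6,"c_s2.png")
E
```

```text
(no output)
```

View pics/c_t1.png

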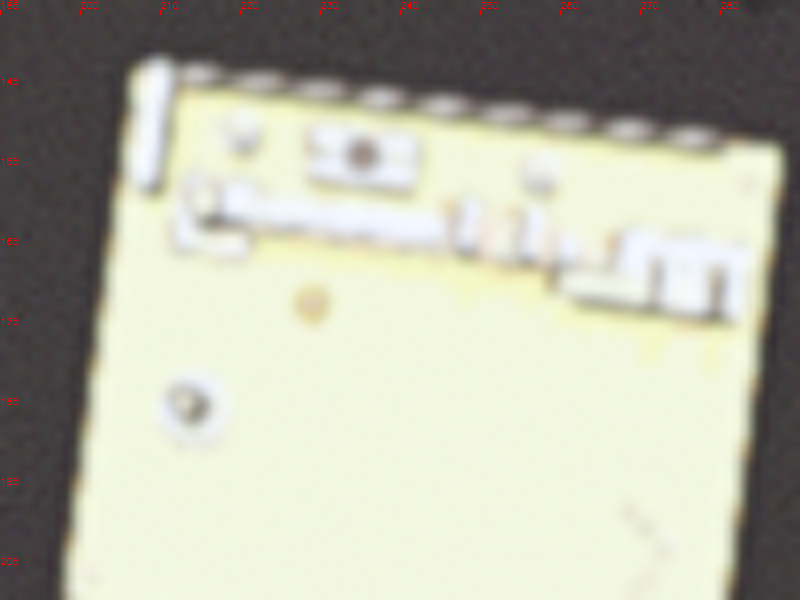

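View pics/c_t2.png

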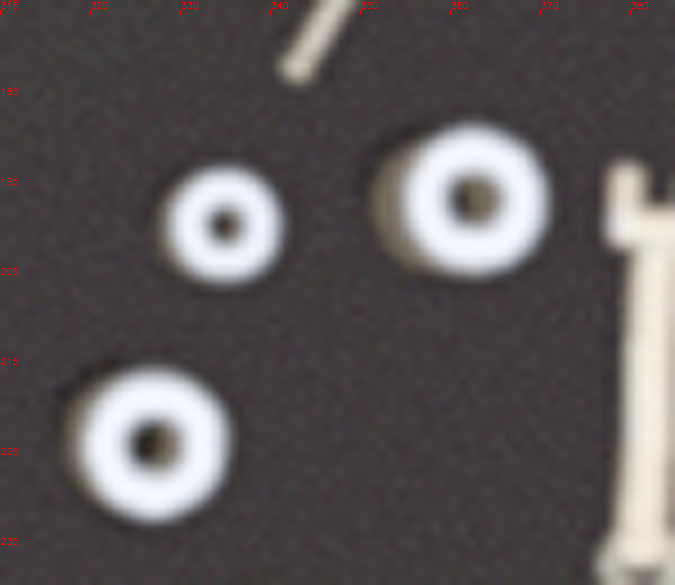

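View pics/c_s1.png

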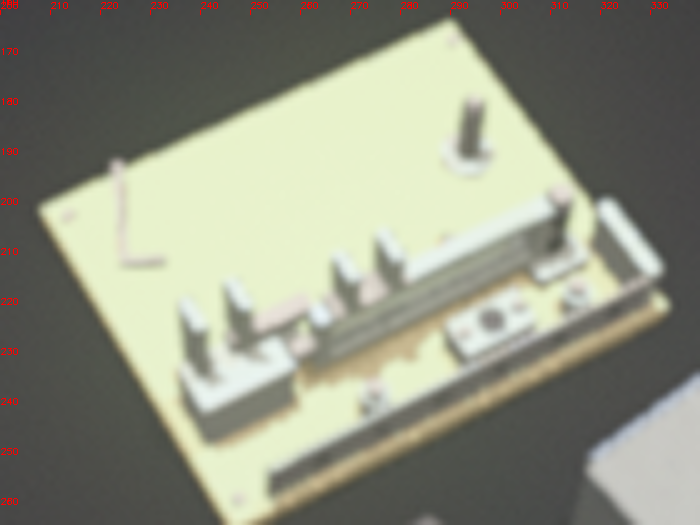

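View pics/c_s2.png

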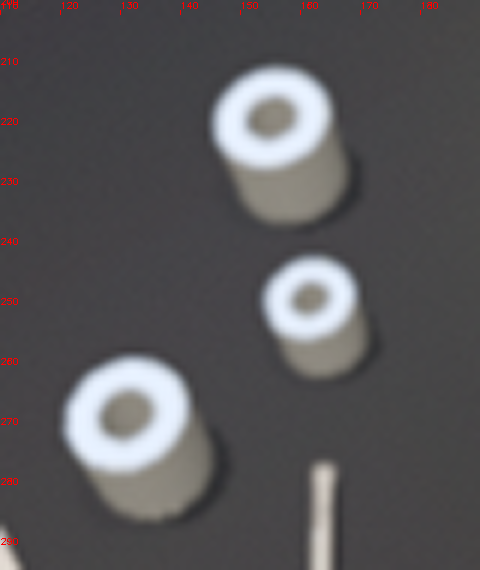

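```bash
cat > h.py <<'E'
import numpy as np, cv2
from scipy.spatial.transform import Rotation as R
from scipy.optimize import least_squares
from cell import status, vision, workorder
def cam(n):
    p=vision.camera_params(n); f=192/np.tan(np.radians(p["fovy"]/2))
    K=np.array([[f,0,p["cx"]],[0,f,p["cy"]],[0,0,1]]); Rm=R.from_euler("xyz",p["orientation"],degrees=True).as_matrix()
    return K,p["dist"],p["eye"],Rm
def w(n,uv,z):
    K,d,e,Rm=cam(n); uv=np.array(uv,float).reshape(-1,1,2)
    q=cv2.undistortPoints(uv,K,d)[:,0]; r=np.c_[q,np.ones(len(q))]@Rm.T
    return e+r*((z-e[2])/r[:,2])[:,None]
def proj(n,P):
    K,d,e,Rm=cam(n); P=np.array(P,float).reshape(-1,3)
    return cv2.projectPoints(P,cv2.Rodrigues(Rm.T)[0],-Rm.T@e,K,d)[0][:,0]
def save(n,name,box=None,k=1):
    im=vision.read_camera(n)[:,:,::-1].copy(); cv2.imwrite(f"pics/{name}_raw.png",im)
    if box:
        x0,y0,ww,hh=box; c=cv2.resize(im[y0:y0+hh,x0:x0+ww],None,fx=k,fy=k,interpolation=cv2.INTER_CUBIC)
        for i in range(0,ww,10): cv2.putText(c,str(x0+i),(i*k,8),0,0.3,(0,0,255),1); cv2.line(c,(i*k,10),(i*k,14),(0,0,255),1)
        for j in range(0,hh,10): cv2.putText(c,str(y0+j),(0,j*k+4),0,0.3,(0,0,255),1)
        im=c
    cv2.imwrite(f"pics/{name}.png",im)
E
python3 - <<'E'
from h import *
np.set_printoptions(precision=4,suppress=True)
print("sleeve",w("top",[335,200],.045),w("scene",[161.7,249.7],.045))
print("post",w("top",[213.4,185.6],.076),w("scene",[294.6,180.6],.076))
print("hingepin top?",w("top",[215.5,160],.105),w("scene",[311.8,198.5],.105))
for n in ["top","scene"]:
    im=cv2.imread(f"pics/{n}0.png"); hsv=cv2.cvtColor(im,cv2.COLOR_BGR2HSV)
    m=((im.min(2)>90)).astype(np.uint8)
    if n=="scene":
        m=(im.max(2)>110).astype(np.uint8)
    nc,lab,st,ce=cv2.connectedComponentsWithStats(m)
    c=np.array([[250,185]] if n=="top" else [[250,195]])[0]
    l=lab[c[1],c[0]]; print(n,st[l])
    cnt=max(cv2.findContours((lab==l).astype(np.uint8),0,1)[0],key=cv2.contourArea)
    q=cv2.approxPolyDP(cv2.convexHull(cnt),6,True)[:,0]; print(q.tolist()); print(w(n,q,.018))
E
```

```text
sleeve [[ 0.522 -0.291  0.045]] [[ 0.5239 -0.2878  0.045 ]]
post [[0.5742 0.1485 0.076 ]] [[0.5802 0.1505 0.076 ]]
hingepin top? [[0.6619 0.1389 0.105 ]] [[0.6735 0.1341 0.105 ]]
top [ 198  142   90   79 5784]
[[208, 142], [287, 153], [279, 220], [198, 210]]
[[ 0.74    0.1738  0.018 ]
 [ 0.6983 -0.1198  0.018 ]
 [ 0.4499 -0.0881  0.018 ]
 [ 0.4879  0.21    0.018 ]]
scene [ 208  164  126  103 7174]
[[291, 164], [333, 222], [246, 266], [208, 200]]
[[ 0.492   0.2148  0.018 ]
 [ 0.7386  0.175   0.018 ]
 [ 0.697  -0.1201  0.018 ]
 [ 0.4462 -0.0822  0.018 ]]
```

```bash
cat > fit.py <<'E'
from h import *
np.set_printoptions(precision=4,suppress=True)
def samp(g,p): return cv2.remap(g,p[:,0].astype(np.float32),p[:,1].astype(np.float32),cv2.INTER_CUBIC)[:,0]
C=np.array([[-.125,-.15],[.125,-.15],[.125,.15],[-.125,.15]])
def corners(p,z=.018):
    c,s=np.cos(p[2]),np.sin(p[2]); return np.c_[C@np.array([[c,s],[-s,c]])+p[:2],np.full(4,z)]
def edgepts(n,g,p,edges):
    P=corners(p); out=[]
    for e in edges:
        a,b=P[e],P[(e+1)%4]
        for t in np.linspace(.1,.9,25):
            X=a+(b-a)*t; nrm=np.array([(b-a)[1],-(b-a)[0],0]); nrm/=np.linalg.norm(nrm)
            off=np.linspace(-.008,.008,65); L=X+off[:,None]*nrm
            v=samp(g,proj(n,L)).astype(float); d=np.gradient(cv2.GaussianBlur(v[:,None],(1,9),2)[:,0])
            i=np.argmin(d)
            if d[i]<-1 and 3<i<61: out.append((e,t,off[i]))
    return out
p0=np.array([.594,.0447,np.radians(-8.1)])
for cams in (["top"],["scene"]):
    p=p0.copy()
    for it in range(5):
        J=[];r=[]
        for n in cams:
            g=cv2.cvtColor(cv2.imread(f"pics/{n}0.png"),cv2.COLOR_BGR2GRAY).astype(np.float32)
            for e,t,o in edgepts(n,g,p,[0,1,2,3] if n=="top" else [2,3]):
                P=corners(p);a,b=P[e],P[(e+1)%4];X=a+(b-a)*t; nr=np.array([(b-a)[1],-(b-a)[0]])/np.linalg.norm(b-a)
                d=X[:2]-p[:2]; J.append([nr[0],nr[1],nr@np.array([-d[1],d[0]])]); r.append(o)
        J=np.array(J);r=np.array(r)
        ok=np.abs(r-np.median(r))<.006
        dp=np.linalg.lstsq(J[ok],r[ok],rcond=None)[0]; p=p+dp
    res=(r-J@dp)
    print(cams,p[:2],np.degrees(p[2]),"rms mm",1e3*res.std(),len(r))
E
python3 fit.py; python3 - <<'E'
from h import *
np.set_printoptions(precision=4,suppress=True)
print("fins scene\n",w("scene",[[238,221.6],[247.4,217.6],[268.6,211],[277.6,207.6]],.125))
E
```

```text
['top'] [0.5929 0.0457] -7.644696710611896 rms mm 2.9235021005686157 100
['scene'] [0.5904 0.0479] -7.979944210830483 rms mm 1.6816884718252845 45
fins scene
 [[ 0.6183 -0.0873  0.125 ]
 [ 0.6234 -0.0592  0.125 ]
 [ 0.6416  0.0004  0.125 ]
 [ 0.6479  0.0273  0.125 ]]
```

```bash
cat > ov.py <<'E'
from h import *
def overlay(raw,n,polys,box,k,name):
    im=cv2.imread(raw); x0,y0,ww,hh=box
    c=cv2.resize(im[y0:y0+hh,x0:x0+ww],None,fx=k,fy=k,interpolation=cv2.INTER_CUBIC)
    for P,col in polys:
        q=(proj(n,P)-[x0,y0]+.5)*k-.5
        cv2.polylines(c,[np.round(q*8).astype(np.int32)],True,col,1,cv2.LINE_AA,3)
    cv2.imwrite("pics/"+name,c)
def T(p,L):
    L=np.array(L,float); c,s=np.cos(p[2]),np.sin(p[2])
    return np.c_[L[:,0]*c-L[:,1]*s+p[0],L[:,0]*s+L[:,1]*c+p[1],L[:,2]]
def rect(cx,cy,wx,wy,z): return [[cx-wx/2,cy-wy/2,z],[cx+wx/2,cy-wy/2,z],[cx+wx/2,cy+wy/2,z],[cx-wx/2,cy+wy/2,z]]
def circ(cx,cy,r,z): a=np.linspace(0,2*np.pi,40); return np.c_[cx+r*np.cos(a),cy+r*np.sin(a),0*a+z]
def model(p,pc,gc,post):
    r=(0,0,255);g=(0,160,0);b=(255,0,0)
    out=[(T(p,rect(0,0,.25,.3,.018)),r)]
    for y in (-.007,.021): out+= [(T(p,rect(pc[0],pc[1]+y,.022,.008,.125)),g),(T(p,rect(pc[0],pc[1]+y,.022,.008,.08)),b)]
    for y in (.007,-.021): out+= [(T(p,rect(gc[0],gc[1]+y,.022,.008,.125)),g),(T(p,rect(gc[0],gc[1]+y,.022,.008,.088)),b)]
    out+=[(T(p,[[gc[0]-.006,gc[1]+.125-.167+.02,.085],[gc[0]+.006,gc[1]+.125-.167+.02,.085],[gc[0]+.006,gc[1]+.125,.085],[gc[0]-.006,gc[1]+.125,.085]]),r)]
    out+=[(T(p,circ(*post,.004,.076)),g),(T(p,circ(*post,.008,.068)),g),(T(p,circ(*post,.008,.018)),b)]
    return out
E
cat > o1.py <<'E'
from ov import *
p=np.array([.5915,.047,np.radians(-7.9)])
m=model(p,(.045,-.122),(.057,-.0185),(-.031,.1015))
overlay("pics/top0.png","top",m,(190,135,105,90),7,"o_t.png")
overlay("pics/scene0.png","scene",m,(200,160,140,110),5,"o_s.png")
E
python3 o1.py
```

```text
(no output)
```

View pics/o_t.png

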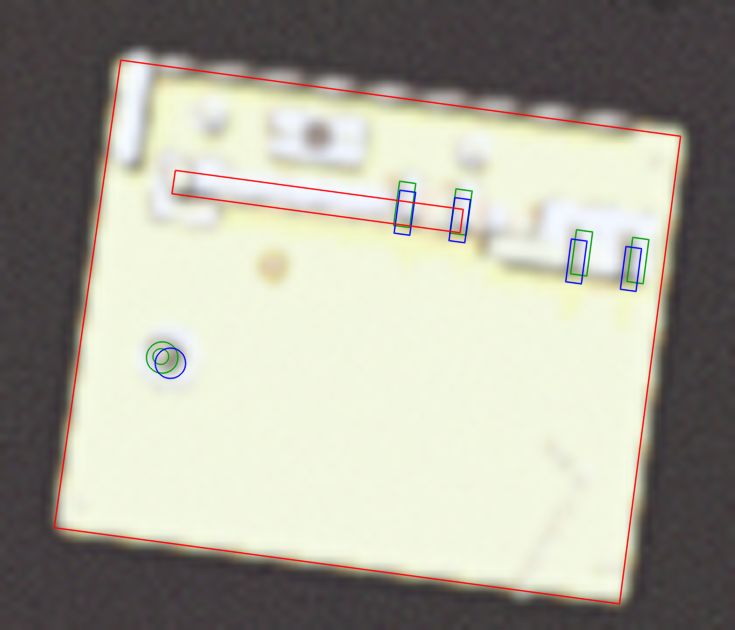

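View pics/o_s.png

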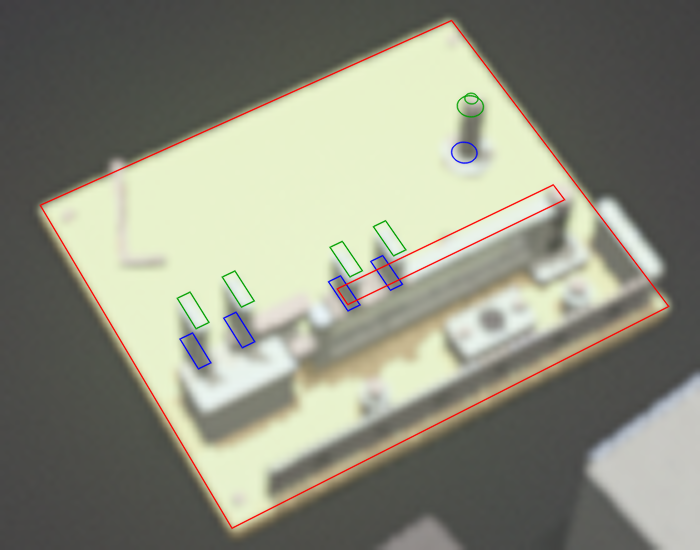

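```bash
python3 - <<'E'
from h import *
np.set_printoptions(precision=4,suppress=True)
# bright top annuli, outer contour ellipse
for n in ["top","scene"]:
    im=cv2.imread(f"pics/{n}0.png"); b=im[:,:,0]
    b=cv2.resize(b,None,fx=8,fy=8,interpolation=cv2.INTER_CUBIC)
    m=(b>185).astype(np.uint8)
    for c in cv2.findContours(m,cv2.RETR_EXTERNAL,1)[0]:
        a=cv2.contourArea(c)/64
        if 60<a<500:
            (cx,cy),(d1,d2),an=cv2.fitEllipse(c); cx,cy=(cx+.5)/8-.5,(cy+.5)/8-.5
            if min(d1,d2)/max(d1,d2)<.6 : continue
            if (n=="top" and 310<cx<380 and 180<cy<240) or (n=="scene" and 110<cx<190 and 200<cy<300):
                print(n,cx,cy,d1/8,d2/8,w(n,[cx,cy],.045)[0],w(n,[cx,cy],.058)[0])
print(w("top",[213.0,185.2],.076),w("scene",[294.2,180.2],.076))
E
```

```text
top 326.65423583984375 223.98455810546875 15.287965774536133 15.486102104187012 [ 0.4351 -0.2593  0.045 ] [ 0.4355 -0.2568  0.058 ]
top 334.5112609863281 199.53994750976562 11.452731132507324 11.517668724060059 [ 0.5237 -0.2893  0.045 ] [ 0.5234 -0.2865  0.058 ]
top 362.2411804199219 196.81752014160156 15.10454273223877 15.28046703338623 [ 0.5332 -0.3916  0.045 ] [ 0.5328 -0.3879  0.058 ]
scene 130.65049743652344 268.8179931640625 17.587411880493164 20.618919372558594 [ 0.5234 -0.3861  0.045 ] [ 0.5305 -0.3865  0.058 ]
scene 161.18075561523438 249.4753875732422 12.801560401916504 14.727995872497559 [ 0.5224 -0.2886  0.045 ] [ 0.5295 -0.2901  0.058 ]
scene 154.80841064453125 219.3751983642578 15.769452095031738 18.934175491333008 [ 0.4252 -0.2535  0.045 ] [ 0.4334 -0.2554  0.058 ]
[[0.5756 0.1499 0.076 ]] [[0.5784 0.1505 0.076 ]]
```

>>> {"op": "step_arm", "data": {"series": [{"ax": 0,"ay": 0,"az": 15.3,"x": 0.304,"y": -0.447,"z": 0.02,"claw": 100},{"ax": 0,"ay": 0,"az": 15.3,"x": 0.304,"y": -0.447,"z": 0.02,"claw": 100},{"ax": 0,"ay": 0,"az": 15.3,"x": 0.304,"y": -0.447,"z": 0.02,"claw": 100},{"ax": 0,"ay": 0,"az": 15.3,"x": 0.304,"y": -0.447,"z": 0.02,"claw": 100},{"ax": 0,"ay": 0,"az": 15.3,"x": 0.304,"y": -0.447,"z": 0.02,"claw": 100},{"ax": 0,"ay": 0,"az": 15.3,"x": 0.304,"y": -0.447,"z": 0.02,"claw": 100},{"ax": 0,"ay": 0,"az": 15.3,"x": 0.304,"y": -0.447,"z": 0.02,"claw": 100},{"ax": 0,"ay": 0,"az": 15.3,"x": 0.304,"y": -0.447,"z": 0.02,"claw": 100},{"ax": 0,"ay": 0,"az": 15.3,"x": 0.304,"y": -0.447,"z": 0.02,"claw": 100},{"ax": 0,"ay": 0,"az": 15.3,"x": 0.304,"y": -0.447,"z": 0.02,"claw": 100},{"ax": 0,"ay": 0,"az": 15.3,"x": 0.304,"y": -0.447,"z": 0.02,"claw": 100},{"ax": 0,"ay": 0,"az": 15.3,"x": 0.304,"y": -0.447,"z": 0.02,"claw": 100}]}}

```text
time_s: 1.3
tool_pos: [0.563, 0.1423, 0.2505]
tool_rot: [-179.8, 0.1, 171.5]
force: [-0.5, -0.2, -0.6]
grip_width: 0.0872
```

>>> {"op": "step_arm", "data": {"series": [{"x": -0.037,"y": -0.439,"z": -0.1,"claw": 100},{"x": -0.037,"y": -0.439,"z": -0.1,"claw": 100},{"x": -0.037,"y": -0.439,"z": -0.1,"claw": 100},{"x": -0.037,"y": -0.439,"z": -0.1,"claw": 100},{"x": -0.037,"y": -0.439,"z": -0.1,"claw": 100},{"x": -0.037,"y": -0.439,"z": -0.1,"claw": 100},{"x": -0.037,"y": -0.439,"z": -0.1,"claw": 100},{"x": -0.037,"y": -0.439,"z": -0.1,"claw": 100},{"x": -0.037,"y": -0.439,"z": -0.1,"claw": 100},{"x": -0.037,"y": -0.439,"z": -0.1,"claw": 100},{"x": -0.037,"y": -0.439,"z": -0.1,"claw": 100},{"x": -0.037,"y": -0.439,"z": -0.1,"claw": 100}]}}

```text
invalid input
```

```bash
python3 - <<'E'
from h import *
print(status.get_obs()["tool_pos"],status.get_obs()["tool_rot"],status.get_obs()["qpos"])
save("top","t1",(290,150,110,85),7); save("scene","s1",(90,190,110,100),6)
E
```

```text
[0.56302644 0.14234468 0.25045792] [-1.79787372e+02  1.24518139e-01  1.71456482e+02] [-30.80481269   9.33643573  15.66108985  92.30226504  -2.31010406
  78.68332111  66.56744701]
```

View pics/t1.png

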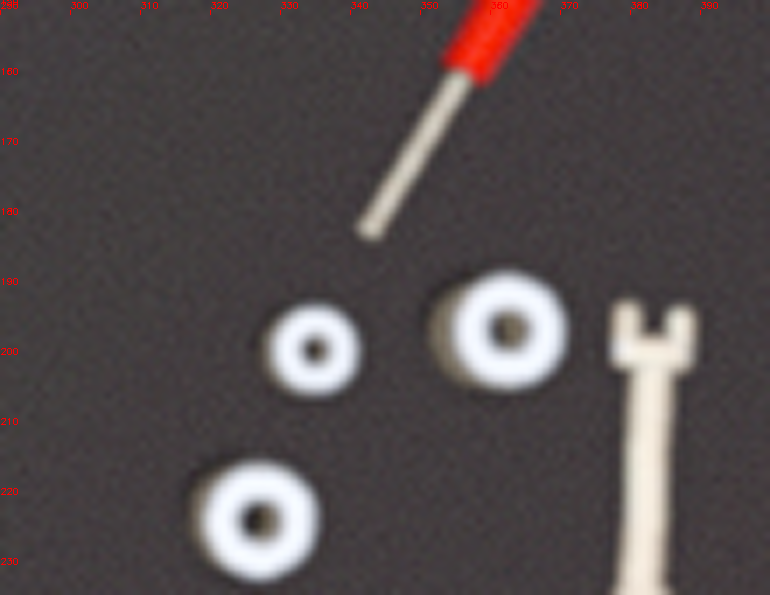

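View pics/s1.png

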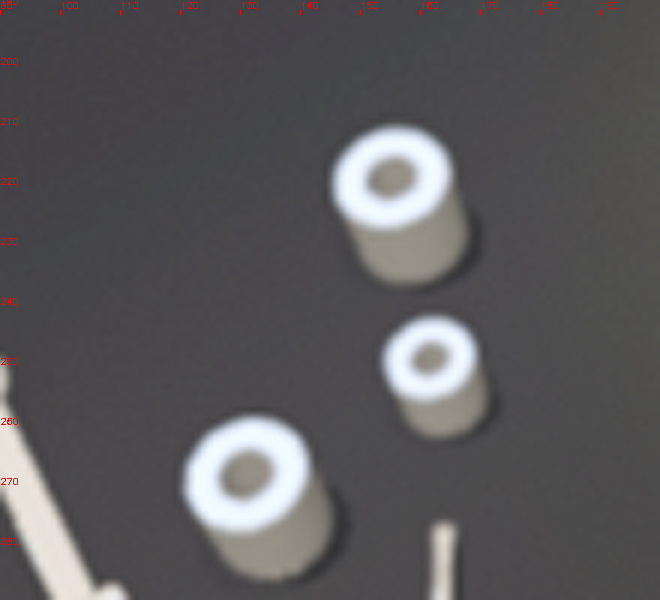

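The pictures show the small sleeve still at top (334.5, 199.5). The arm hasn't moved, because the rows need all their keys. I'll send the move again.

>>> {"op": "step_arm", "data": {"series": [{"ax": 0,"ay": 0,"az": 0,"x": -0.037,"y": -0.439,"z": -0.1,"claw": 100},{"ax": 0,"ay": 0,"az": 0,"x": -0.037,"y": -0.439,"z": -0.1,"claw": 100},{"ax": 0,"ay": 0,"az": 0,"x": -0.037,"y": -0.439,"z": -0.1,"claw": 100},{"ax": 0,"ay": 0,"az": 0,"x": -0.037,"y": -0.439,"z": -0.1,"claw": 100},{"ax": 0,"ay": 0,"az": 0,"x": -0.037,"y": -0.439,"z": -0.1,"claw": 100},{"ax": 0,"ay": 0,"az": 0,"x": -0.037,"y": -0.439,"z": -0.1,"claw": 100},{"ax": 0,"ay": 0,"az": 0,"x": -0.037,"y": -0.439,"z": -0.1,"claw": 100},{"ax": 0,"ay": 0,"az": 0,"x": -0.037,"y": -0.439,"z": -0.1,"claw": 100},{"ax": 0,"ay": 0,"az": 0,"x": -0.037,"y": -0.439,"z": -0.1,"claw": 100},{"ax": 0,"ay": 0,"az": 0,"x": -0.037,"y": -0.439,"z": -0.1,"claw": 100},{"ax": 0,"ay": 0,"az": 0,"x": -0.037,"y": -0.439,"z": -0.1,"claw": 100},{"ax": 0,"ay": 0,"az": 0,"x": -0.037,"y": -0.439,"z": -0.1,"claw": 100}]}}

```text
time_s: 2.6
tool_pos: [0.5241, -0.2856, 0.1503]
tool_rot: [179.9, -0.0, 172.3]
force: [0.1, 0.2, 0.9]
grip_width: 0.087
```

```bash
python3 - <<'E'
from h import *
save("top","t2",(290,150,110,85),7); save("scene","s2",(90,190,110,100),6)
o=status.get_obs();print(o["tool_pos"],o["tool_rot"],o["qpos"])
E
```

```text
[ 0.52430271 -0.28568549  0.15074861] [1.79916883e+02 3.30225923e-02 1.72347828e+02] [ -1.370237    16.3737374   32.60029369  97.91701656  -9.49442806
  68.45283487 116.02579752]
```

View pics/t2.png

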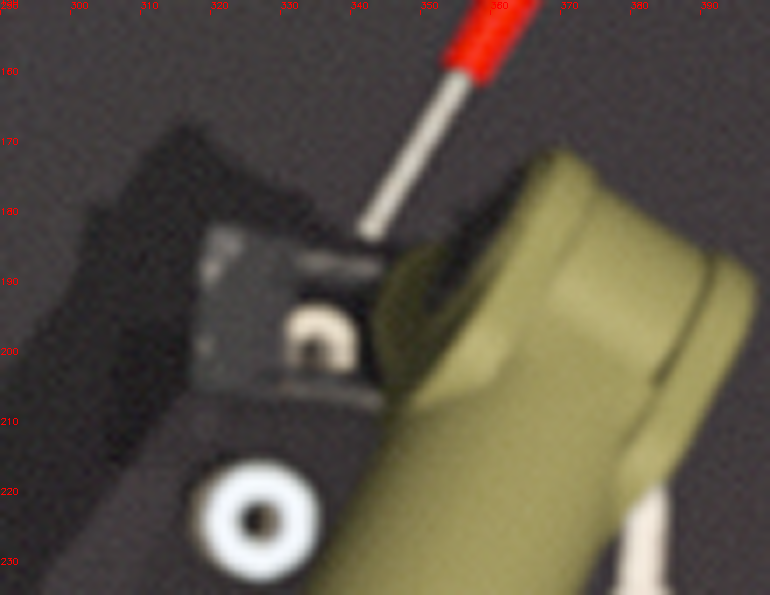

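View pics/s2.png

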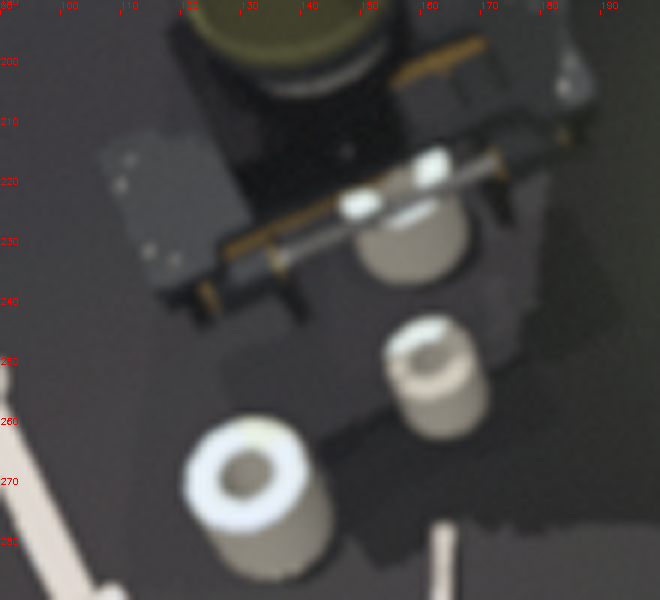

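```bash
python3 - <<'E'
from h import *
d=np.array([-np.sin(np.radians(-7.65)),np.cos(np.radians(-7.65)),0]);c=np.array([.5243,-.2857,.1427])
for s in (-.0585,-.0435,0,.0435,.0585): print(s,proj("scene",c+s*d),proj("top",c+s*d))
E
```

```text
-0.0585 [[135.02034745 242.21967228]] [[356.37575403 200.8287442 ]]
-0.0435 [[140.43545553 239.72875281]] [[352.05104381 200.26322765]]
0 [[155.93771521 232.5984929 ]] [[339.48578813 198.62019213]]
0.0435 [[171.14395325 225.60538102]] [[326.88821229 196.97300166]]
0.0585 [[176.31972643 223.22534694]] [[322.537371  196.4041258]]
```

>>> {"op": "step_arm", "data": {"series": [{"ax": 0,"ay": 0,"az": 0,"x": 0,"y": 0,"z": -0.03,"claw": 100},{"ax": 0,"ay": 0,"az": 0,"x": 0,"y": 0,"z": -0.06,"claw": 100},{"ax": 0,"ay": 0,"az": 0,"x": 0,"y": 0,"z": -0.09,"claw": 100},{"ax": 0,"ay": 0,"az": 0,"x": 0,"y": 0,"z": -0.11,"claw": 100},{"ax": 0,"ay": 0,"az": 0,"x": 0,"y": 0,"z": -0.12,"claw": 100},{"ax": 0,"ay": 0,"az": 0,"x": 0,"y": 0,"z": -0.129,"claw": 100},{"ax": 0,"ay": 0,"az": 0,"x": 0,"y": 0,"z": -0.129,"claw": 100},{"ax": 0,"ay": 0,"az": 0,"x": 0,"y": 0,"z": -0.129,"claw": 100}]}}

```text
time_s: 3.5
tool_pos: [0.5238, -0.2886, 0.0225]
tool_rot: [-180.0, 0.1, 172.1]
force: [1.9, 0.6, 1.0]
grip_width: 0.087
```

```bash
python3 - <<'E'
from h import *
save("scene","s3",(90,190,110,100),6)
o=status.get_obs();print(o["tool_pos"],o["tool_rot"],o["qpos"],o["force"])
E
```

```text
[ 0.52389297 -0.28881657  0.02273672] [-1.79984517e+02  1.13655849e-01  1.72117361e+02] [  1.35332946  24.8541456   30.28487223 103.9249772  -15.01123636
  55.09864823 120.08894503] [ 0.37409582  0.70268506 -0.72250712]
```

View pics/s3.png

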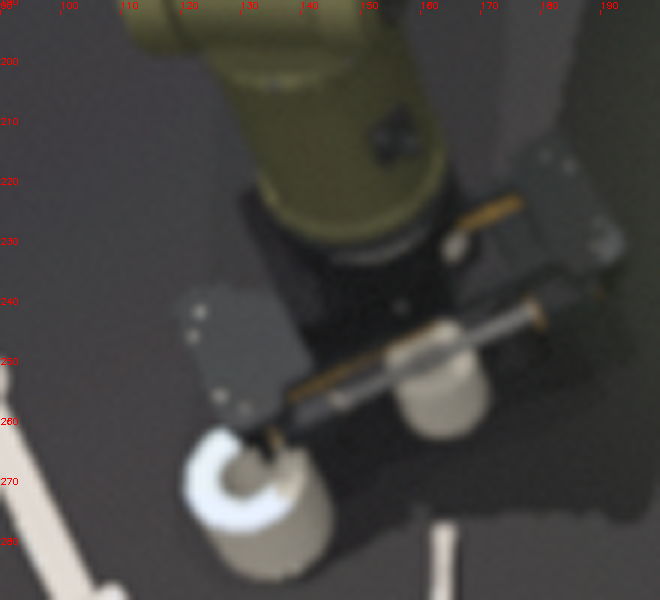

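>>> {"op": "step_arm", "data": {"series": [{"ax": 0,"ay": 0,"az": 0,"x": 0,"y": 0,"z": 0,"claw": 30},{"ax": 0,"ay": 0,"az": 0,"x": 0,"y": 0,"z": 0,"claw": 30},{"ax": 0,"ay": 0,"az": 0,"x": 0,"y": 0,"z": 0,"claw": 30},{"ax": 0,"ay": 0,"az": 0,"x": 0,"y": 0,"z": 0,"claw": 30},{"ax": 0,"ay": 0,"az": 0,"x": 0,"y": 0,"z": 0,"claw": 30},{"ax": 0,"ay": 0,"az": 0,"x": 0,"y": 0,"z": 0,"claw": 30},{"ax": 0,"ay": 0,"az": 0,"x": 0,"y": 0,"z": 0,"claw": 30}], "squeeze": 20}}

```text
time_s: 4.25
tool_pos: [0.523, -0.2886, 0.0216]
tool_rot: [180.0, -0.0, 172.1]
force: [-0.1, 0.3, -0.3]
grip_width: 0.0397
```

>>> {"op": "step_arm", "data": {"series": [{"ax": 0,"ay": 0,"az": 0,"x": 0,"y": 0,"z": 0.03,"claw": 30},{"ax": 0,"ay": 0,"az": 0,"x": 0,"y": 0,"z": 0.08,"claw": 30},{"ax": 0,"ay": 0,"az": 0,"x": 0,"y": 0,"z": 0.125,"claw": 30},{"ax": 0,"ay": 0,"az": 0,"x": 0,"y": 0.02,"z": 0.17,"claw": 30},{"ax": 0,"ay": 0,"az": 0,"x": 0.006,"y": 0.06,"z": 0.17,"claw": 30},{"ax": 0,"ay": 0,"az": 0,"x": 0.012,"y": 0.105,"z": 0.17,"claw": 30},{"ax": 0,"ay": 0,"az": 0,"x": 0.018,"y": 0.15,"z": 0.17,"claw": 30},{"ax": 0,"ay": 0,"az": 0,"x": 0.024,"y": 0.195,"z": 0.17,"claw": 30},{"ax": 0,"ay": 0,"az": 0,"x": 0.03,"y": 0.24,"z": 0.17,"claw": 30},{"ax": 0,"ay": 0,"az": 0,"x": 0.036,"y": 0.285,"z": 0.17,"claw": 30},{"ax": 0,"ay": 0,"az": 0,"x": 0.042,"y": 0.33,"z": 0.17,"claw": 30},{"ax": 0,"ay": 0,"az": 0,"x": 0.046,"y": 0.37,"z": 0.17,"claw": 30}]}}

```text
time_s: 5.45
tool_pos: [0.5688, 0.0841, 0.1914]
tool_rot: [180.0, -0.0, 172.2]
force: [-0.6, 0.5, -0.9]
grip_width: 0.04
```

>>> {"op": "step_arm", "data": {"series": [{"ax": 0,"ay": 0,"az": 0,"x": 0.004,"y": 0.035,"z": 0,"claw": 30},{"ax": 0,"ay": 0,"az": 0,"x": 0.008,"y": 0.06,"z": 0,"claw": 30},{"ax": 0,"ay": 0,"az": 0,"x": 0.008,"y": 0.069,"z": -0.02,"claw": 30},{"ax": 0,"ay": 0,"az": 0,"x": 0.008,"y": 0.069,"z": -0.05,"claw": 30},{"ax": 0,"ay": 0,"az": 0,"x": 0.008,"y": 0.069,"z": -0.066,"claw": 30},{"ax": 0,"ay": 0,"az": 0,"x": 0.008,"y": 0.069,"z": -0.066,"claw": 30},{"ax": 0,"ay": 0,"az": 0,"x": 0.008,"y": 0.069,"z": -0.066,"claw": 30},{"ax": 0,"ay": 0,"az": 0,"x": 0.008,"y": 0.069,"z": -0.066,"claw": 30},{"ax": 0,"ay": 0,"az": 0,"x": 0.008,"y": 0.069,"z": -0.066,"claw": 30},{"ax": 0,"ay": 0,"az": 0,"x": 0.008,"y": 0.069,"z": -0.066,"claw": 30}]}}

```text
time_s: 6.45
tool_pos: [0.5776, 0.1506, 0.1266]
tool_rot: [179.9, 0.1, 172.1]
force: [0.8, -0.4, -0.9]
grip_width: 0.0401
```

```bash
python3 - <<'E'
from h import *
save("top","t4",(180,140,100,75),8); save("scene","s4",(240,120,100,90),7)
o=status.get_obs();print(o["tool_pos"],o["tool_rot"],o["qpos"],o["force"],o["grip_width"])
E
```

```text
[0.57733628 0.15052351 0.12620046] [1.79962796e+02 5.32967994e-02 1.72103521e+02] [-31.37279305  16.18589349  16.73796619  99.04344822  -5.07824455
  65.44408266  68.95019706] [ 0.22904131  0.45222064 -1.25471363] 0.03974125601365562
```

View pics/t4.png

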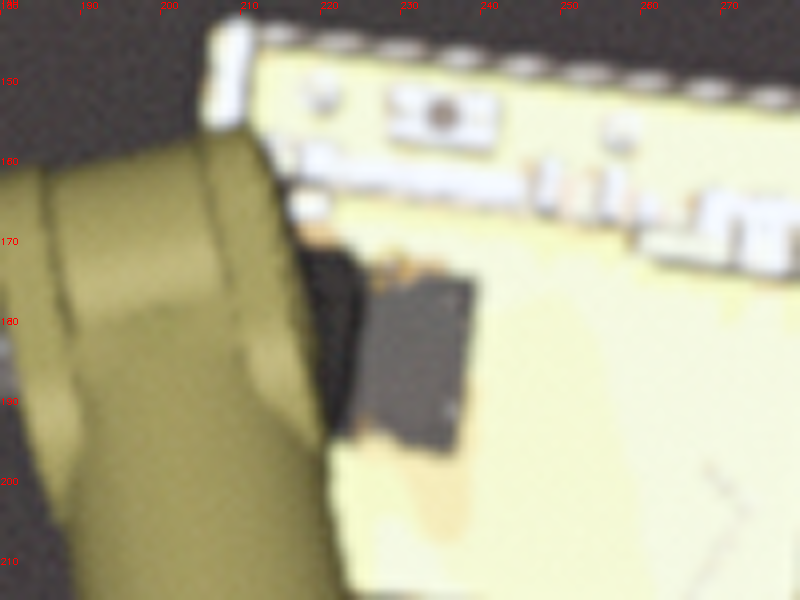

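View pics/s4.png

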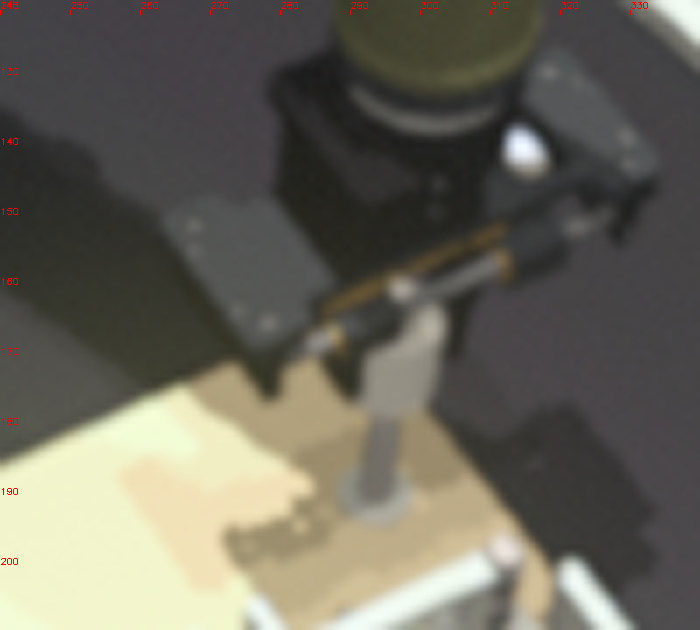

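```bash
cat > o2.py <<'E'
from ov import *
import sys
t=np.array([.5773,.1505,.126]); zb=t[2]-.0216
m=[(circ(t[0],t[1],.02,zb),(0,0,255)),(circ(t[0],t[1],.02,zb+.045),(0,0,255))]
post=np.array([.577,.150])
m+=[(circ(*post,.004,.076),(0,255,0)),(circ(*post,.008,.068),(0,255,0)),(circ(*post,.008,.018),(255,0,0))]
overlay("pics/s4_raw.png","scene",m,(265,150,70,55),11,"o_s4.png")
m=m[2:]
overlay("pics/scene0.png","scene",m,(265,150,70,55),11,"o_s0.png")
overlay("pics/top0.png","top",m,(190,165,50,40),14,"o_t0.png")
E
python3 o2.py
```

View pics/o_s4.png

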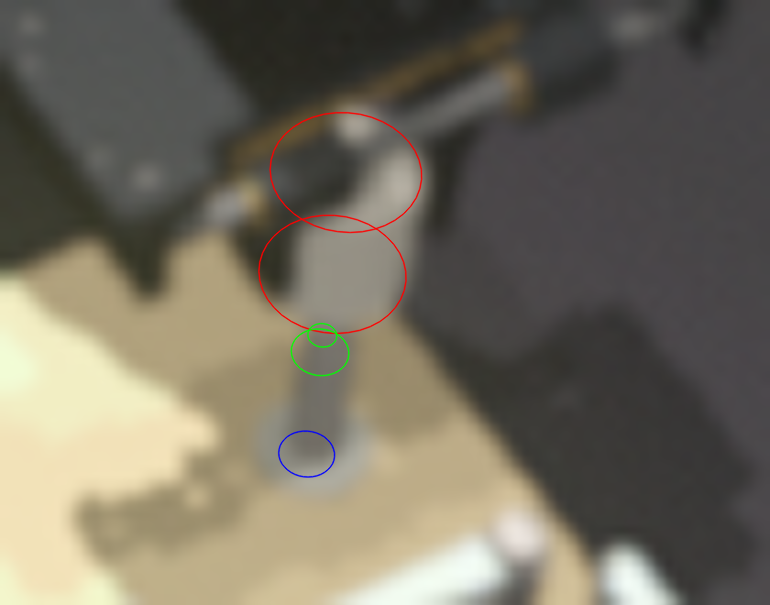

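View pics/o_s0.png

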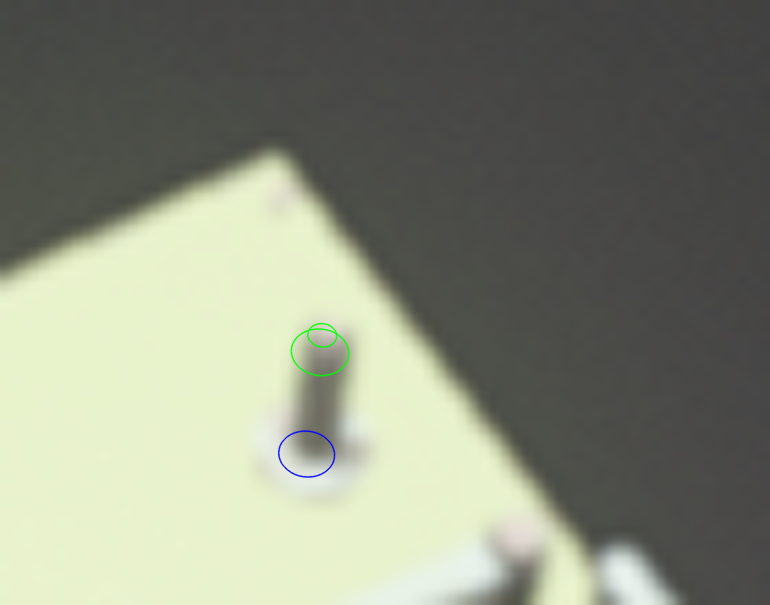

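View pics/o_t0.png

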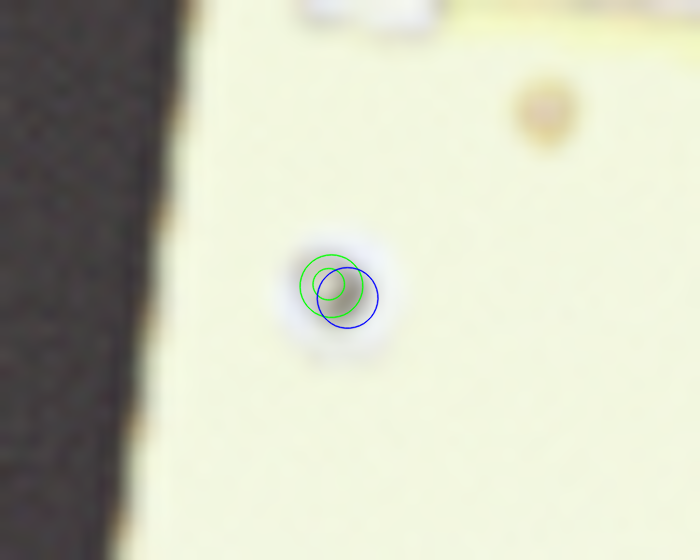

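>>> {"op": "step_arm", "data": {"series": [{"ax": 0,"ay": 0,"az": 0,"x": 0.001,"y": 0.0012,"z": -0.01,"claw": 30},{"ax": 0,"ay": 0,"az": 0,"x": 0.001,"y": 0.0012,"z": -0.02,"claw": 30},{"ax": 0,"ay": 0,"az": 0,"x": 0.001,"y": 0.0012,"z": -0.026,"claw": 30},{"ax": 0,"ay": 0,"az": 0,"x": 0.001,"y": 0.0012,"z": -0.032,"claw": 30},{"ax": 0,"ay": 0,"az": 0,"x": 0.001,"y": 0.0012,"z": -0.038,"claw": 30},{"ax": 0,"ay": 0,"az": 0,"x": 0.001,"y": 0.0012,"z": -0.042,"claw": 30},{"ax": 0,"ay": 0,"az": 0,"x": 0.001,"y": 0.0012,"z": -0.042,"claw": 30},{"ax": 0,"ay": 0,"az": 0,"x": 0.001,"y": 0.0012,"z": -0.042,"claw": 30}]}}

```text
time_s: 7.35
tool_pos: [0.5782, 0.1517, 0.0837]
tool_rot: [180.0, 0.0, 172.1]
force: [0.4, -1.0, -0.9]
grip_width: 0.04
```

```bash
python3 - <<'E'
from h import *
save("scene","s5",(240,120,100,90),7)
o=status.get_obs();print(o["tool_pos"],o["tool_rot"],o["force"],o["wrist_torque"],o["grip_width"])
E
```

```text
[0.57830085 0.15171698 0.08389846] [1.79979099e+02 3.30120218e-02 1.72100718e+02] [ 0.4734315   0.26554426 -0.42224552] [0.06443126 0.02338305 0.00592108] 0.039579033189449185
```

View pics/s5.png

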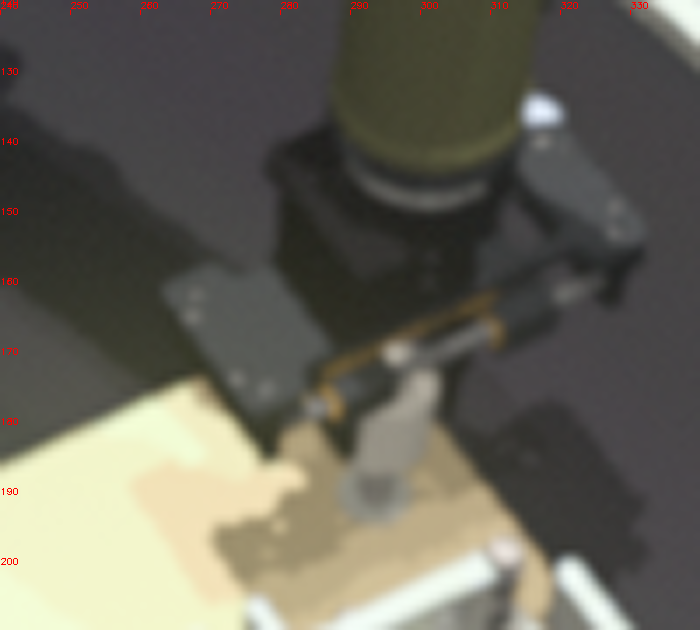

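>>> {"op": "step_arm", "data": {"series": [{"ax": 0,"ay": 0,"az": 0,"x": 0,"y": 0,"z": -0.008,"claw": 30},{"ax": 0,"ay": 0,"az": 0,"x": 0,"y": 0,"z": -0.016,"claw": 30},{"ax": 0,"ay": 0,"az": 0,"x": 0,"y": 0,"z": -0.024,"claw": 30},{"ax": 0,"ay": 0,"az": 0,"x": 0,"y": 0,"z": -0.032,"claw": 30},{"ax": 0,"ay": 0,"az": 0,"x": 0,"y": 0,"z": -0.038,"claw": 30},{"ax": 0,"ay": 0,"az": 0,"x": 0,"y": 0,"z": -0.042,"claw": 30},{"ax": 0,"ay": 0,"az": 0,"x": 0,"y": 0,"z": -0.044,"claw": 30},{"ax": 0,"ay": 0,"az": 0,"x": 0,"y": 0,"z": -0.044,"claw": 30},{"ax": 0,"ay": 0,"az": 0,"x": 0,"y": 0,"z": -0.044,"claw": 30}]}}

```text
time_s: 8.3
tool_pos: [0.5783, 0.1517, 0.0398]
tool_rot: [180.0, 0.0, 172.1]
force: [0.1, 0.0, -0.3]
grip_width: 0.0396
```

```bash
python3 - <<'E'
from h import *
o=status.get_obs();print(o["tool_pos"],o["tool_rot"],o["force"],o["wrist_torque"],o["grip_width"])
E
```

```text
[0.57833275 0.15172316 0.03978864] [1.79977820e+02 4.10542639e-02 1.72104129e+02] [ 0.11608795  0.03065017 -0.25769681] [-0.00176557 -0.03545217 -0.02755031] 0.0395826428648812
```

>>> {"op": "step_arm", "data": {"series": [{"ax": 0,"ay": 0,"az": 0,"x": 0,"y": 0,"z": -0.001,"claw": 30},{"ax": 0,"ay": 0,"az": 0,"x": 0,"y": 0,"z": -0.001,"claw": 70},{"ax": 0,"ay": 0,"az": 0,"x": 0,"y": 0,"z": -0.001,"claw": 80},{"ax": 0,"ay": 0,"az": 0,"x": 0,"y": 0,"z": -0.001,"claw": 80},{"ax": 0,"ay": 0,"az": 0,"x": 0,"y": 0,"z": -0.001,"claw": 80},{"ax": 0,"ay": 0,"az": 0,"x": 0,"y": 0,"z": 0.02,"claw": 80},{"ax": 0,"ay": 0,"az": 0,"x": 0,"y": 0,"z": 0.06,"claw": 80},{"ax": 0,"ay": 0,"az": 0,"x": 0,"y": 0,"z": 0.1,"claw": 80},{"ax": 0,"ay": 0,"az": 0,"x": 0,"y": 0,"z": 0.145,"claw": 80},{"ax": 0,"ay": 0,"az": 0,"x": -0.03,"y": -0.03,"z": 0.17,"claw": 80},{"ax": 0,"ay": 0,"az": 0,"x": -0.065,"y": -0.065,"z": 0.17,"claw": 80},{"ax": 0,"ay": 0,"az": 0,"x": -0.1,"y": -0.1,"z": 0.17,"claw": 80}]}}

```text
time_s: 9.5
tool_pos: [0.4775, 0.0507, 0.2105]
tool_rot: [180.0, 0.1, 172.1]
force: [0.1, -1.1, 0.5]
grip_width: 0.0697
```

```bash
python3 - <<'E'
from h import *
save("top","t6",(190,135,105,90),7); save("scene","s6",(200,160,140,110),5)
o=status.get_obs();print(o["tool_pos"],o["tool_rot"],o["force"],o["grip_width"])
E
```

```text
[0.47416329 0.04636401 0.20935808] [-1.79981054e+02 -1.37414332e-01  1.71728286e+02] [0.86062775 0.36924607 0.03780329] 0.06969997896188833
```

View pics/t6.png

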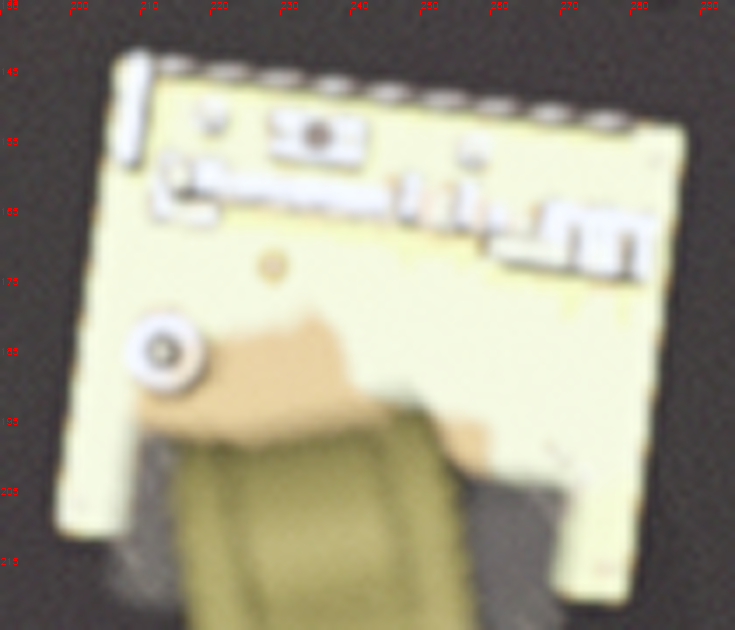

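View pics/s6.png

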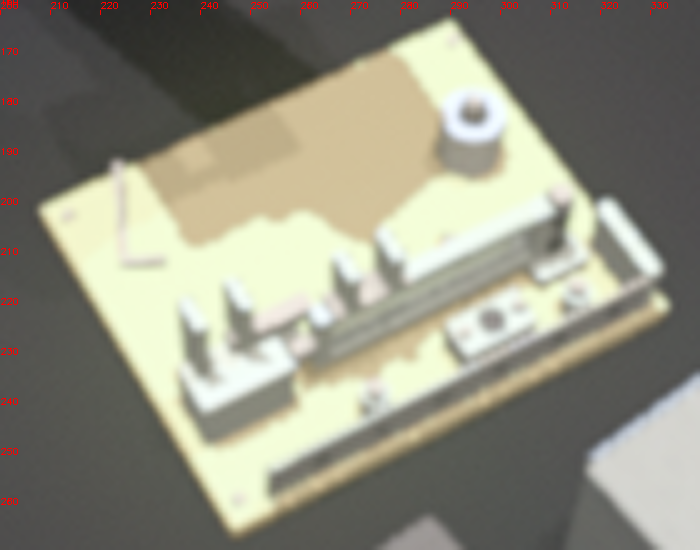

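```bash
python3 - <<'E'
from h import *
np.set_printoptions(precision=4,suppress=True)
for n,f,box in [("top","t6",(205,175,225,200)),("scene","s6",(285,170,305,192))]:
    b=cv2.imread(f"pics/{f}_raw.png").astype(int)
    v=(b[:,:,0]); x0,y0,x1,y1=box
    c=cv2.resize(v[y0:y1,x0:x1].astype(np.float32),None,fx=8,fy=8,interpolation=cv2.INTER_CUBIC)
    for th in (225,235,240):
        m=(c>th).astype(np.uint8); cs=cv2.findContours(m,cv2.RETR_EXTERNAL,1)[0]; k=max(cs,key=cv2.contourArea)
        (cx,cy),d,a=cv2.fitEllipse(k); print(n,th,(cx+.5)/8-.5+x0,(cy+.5)/8-.5+y0,np.array(d)/8)
    print(proj(n,[.5783,.1517,.063]))
E
```

```text
top 225 211.61874723434448 183.74750804901123 [15.1802 27.1946]
top 235 212.06465816497803 184.06724548339844 [ 8.4939 10.2627]
top 240 212.17417287826538 184.07871055603027 [8.0584 9.7504]
[[212.8197 184.6667]]
scene 225 294.4977979660034 181.9705638885498 [11.0212 13.3965]
scene 235 294.47174739837646 182.10899257659912 [10.3433 12.7087]
scene 240 294.45459747314453 182.1746120452881 [ 9.9888 12.3768]
[[294.1679 182.4739]]
```

```bash
cat > o3.py <<'E'
from ov import *
p=np.array([.5915,.047,np.radians(-7.9)])
def fins(p,pc,gc):
    out=[]
    g=(0,160,0);b=(255,0,0)
    for y in (-.007,.021): out+= [(T(p,rect(pc[0],pc[1]+y,.022,.008,.125)),g)]
    for y in (.007,-.021): out+= [(T(p,rect(gc[0],gc[1]+y,.022,.008,.125)),g)]
    return out
m=fins(p,(.045,-.122),(.057,-.0185))
overlay("pics/t6_raw.png","top",m,(240,150,50,36),15,"o_t3.png")
overlay("pics/s6_raw.png","scene",m,(230,195,65,50),12,"o_s3.png")
E
python3 o3.py
```

```text
(no output)
```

View pics/o_t3.png

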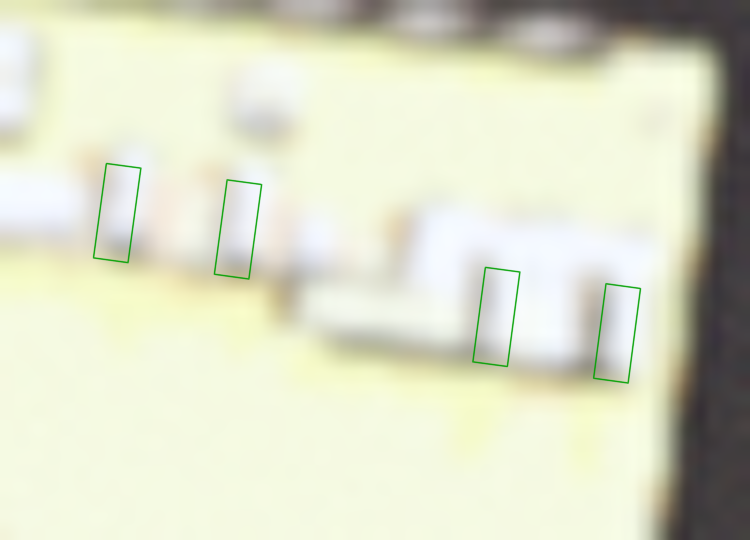

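View pics/o_s3.png

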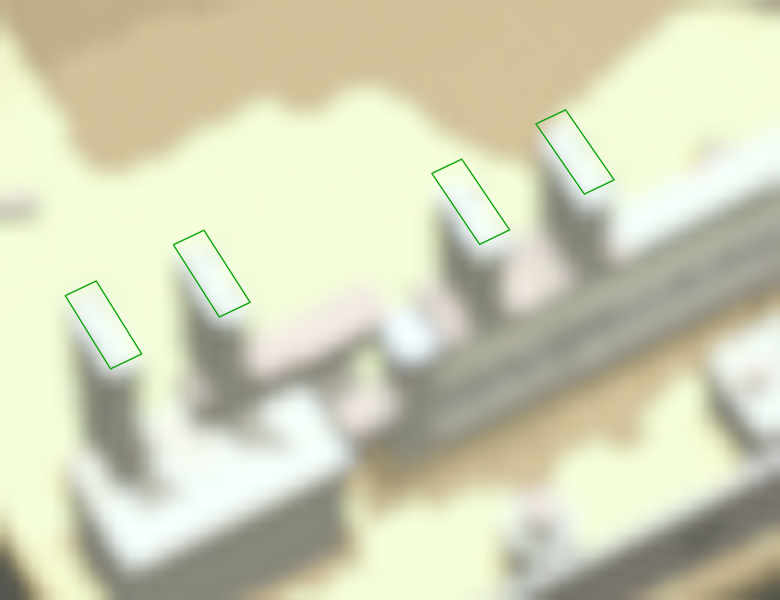

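```bash
python3 - <<'E'
import cv2,numpy as np
def z(f,box,k,name,lo,hi):
    im=cv2.imread(f).astype(float); x0,y0,w,h=box
    c=im[y0:y0+h,x0:x0+w]; c=np.clip((c-lo)/(hi-lo),0,1)**1.5*255
    c=cv2.resize(c.astype(np.uint8),None,fx=k,fy=k,interpolation=cv2.INTER_CUBIC)
    for i in range(0,w,2): cv2.putText(c,str(x0+i),(int((i+.5)*k-8),8),0,0.3,(0,0,255),1); cv2.line(c,(int((i+.5)*k),10),(int((i+.5)*k),14),(0,0,255),1)
    for j in range(0,h,2): cv2.putText(c,str(y0+j),(0,int((j+.5)*k+4)),0,0.3,(0,0,255),1)
    cv2.imwrite("pics/"+name,c)
z("pics/t6_raw.png",(243,155,22,18),34,"z_t1.png",90,255)
z("pics/t6_raw.png",(264,160,24,18),32,"z_t2.png",90,255)
z("pics/s6_raw.png",(234,211,22,24),24,"z_s1.png",60,255)
z("pics/s6_raw.png",(262,200,24,22),26,"z_s2.png",60,255)
E
```

```text
(no output)
```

View pics/z_t1.png

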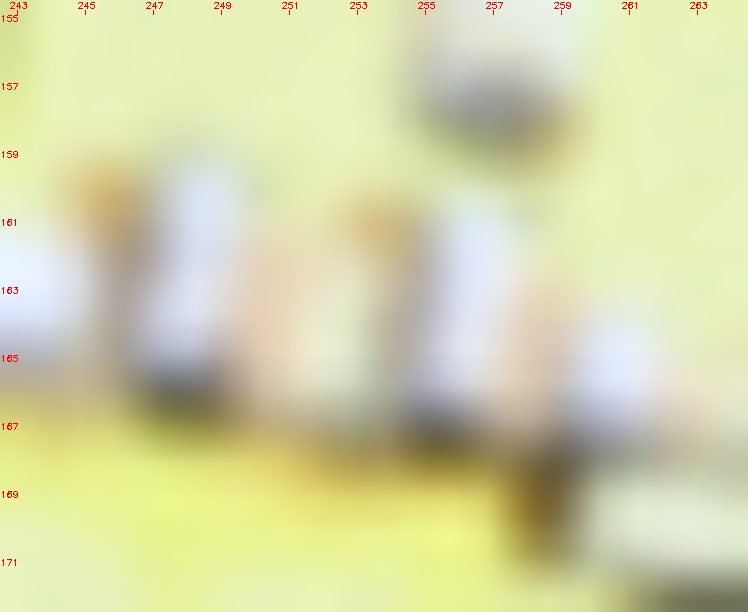

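View pics/z_t2.png

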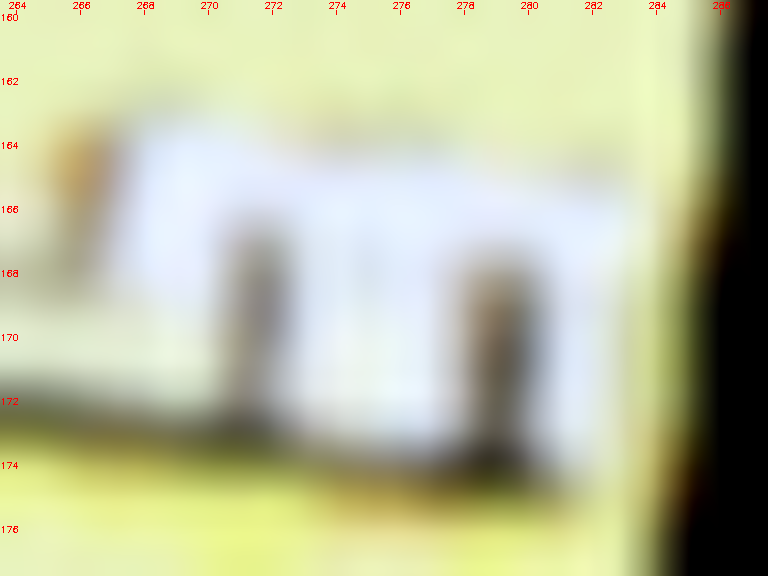

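View pics/z_s1.png

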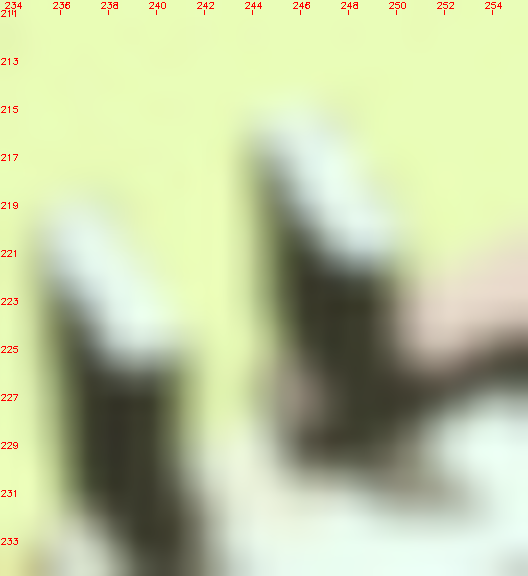

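View pics/z_s2.png

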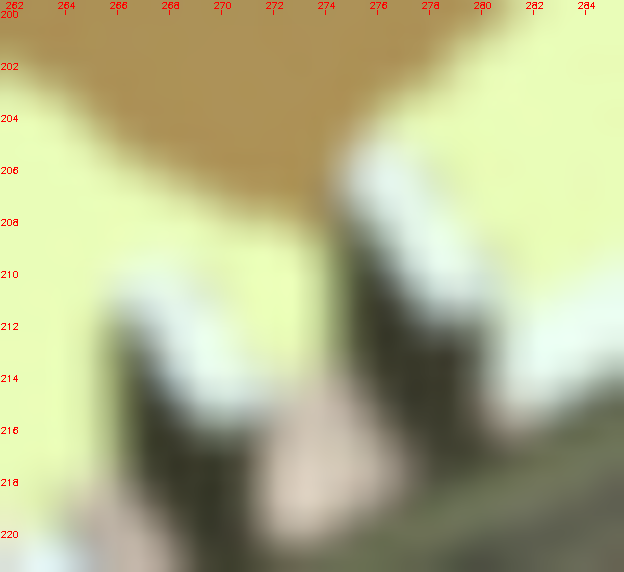

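```bash
python3 - <<'E'
from h import *
np.set_printoptions(precision=4,suppress=True)
t=w("top",[[248.0,162.2],[256.2,163.9],[273.4,169.2],[281.2,170.8]],.125)
s=w("scene",[[277.5,208.3],[268.8,212.7],[247.4,218.5],[238.1,222.4]],.125)
print(t,s,(t-s)*1e3,sep="\n")
a=np.radians(-7.9);uy=np.array([-np.sin(a),np.cos(a)]);ux=np.array([np.cos(a),np.sin(a)])
m=(t+s)[:,:2]/2
for q in (t[:,:2],s[:,:2],m):
  l=(q-[.5915,.047])@np.c_[ux,uy]; print(l)
E
```

```text
[[ 0.6516  0.0254  0.125 ]
 [ 0.6456 -0.0028  0.125 ]
 [ 0.6271 -0.0621  0.125 ]
 [ 0.6215 -0.0889  0.125 ]]
[[ 0.6495  0.0256  0.125 ]
 [ 0.6463 -0.0026  0.125 ]
 [ 0.6257 -0.0609  0.125 ]
 [ 0.6205 -0.0885  0.125 ]]
[[ 2.0785 -0.2165  0.    ]
 [-0.6523 -0.2512  0.    ]
 [ 1.3855 -1.1063  0.    ]
 [ 1.0582 -0.3956  0.    ]]
[[ 0.0625 -0.0131]
 [ 0.0605 -0.0419]
 [ 0.0503 -0.1031]
 [ 0.0484 -0.1305]]
[[ 0.0604 -0.0132]
 [ 0.0611 -0.0416]
 [ 0.0488 -0.1022]
 [ 0.0473 -0.1303]]
[[ 0.0614 -0.0132]
 [ 0.0608 -0.0418]
 [ 0.0495 -0.1027]
 [ 0.0479 -0.1304]]
```

>>> {"op": "step_arm", "data": {"series": [{"ax": 0,"ay": 0,"az": 0,"x": 0.035,"y": -0.033,"z": 0,"claw": 71},{"ax": 0,"ay": 0,"az": 0,"x": 0.07,"y": -0.066,"z": 0,"claw": 71},{"ax": 0,"ay": 0,"az": 0,"x": 0.105,"y": -0.097,"z": 0,"claw": 71},{"ax": 0,"ay": 0,"az": 0,"x": 0.135,"y": -0.125,"z": 0,"claw": 71},{"ax": 0,"ay": 0,"az": 0,"x": 0.1447,"y": -0.1332,"z": 0,"claw": 71},{"ax": 0,"ay": 0,"az": 0,"x": 0.1447,"y": -0.1332,"z": -0.03,"claw": 71},{"ax": 0,"ay": 0,"az": 0,"x": 0.1447,"y": -0.1332,"z": -0.055,"claw": 71},{"ax": 0,"ay": 0,"az": 0,"x": 0.1447,"y": -0.1332,"z": -0.06,"claw": 71},{"ax": 0,"ay": 0,"az": 0,"x": 0.1447,"y": -0.1332,"z": -0.06,"claw": 71},{"ax": 0,"ay": 0,"az": 0,"x": 0.1447,"y": -0.1332,"z": -0.06,"claw": 71}]}}

```text
time_s: 10.6
tool_pos: [0.6234, -0.0811, 0.151]
tool_rot: [180.0, 0.1, 172.1]
force: [0.5, 0.3, -0.1]
grip_width: 0.0619
```

```bash
python3 - <<'E'
from h import *
save("scene","s7",(200,160,140,110),5); save("top","t7",(230,135,80,65),9)
o=status.get_obs();print(o["tool_pos"],o["tool_rot"],o["force"],o["grip_width"],o["qpos"])
E
```

```text
[ 0.62368966 -0.08138162  0.15137121] [1.79965095e+02 1.60280418e-01 1.72125693e+02] [ 1.10415364 -0.03885557  0.45198987] 0.06192028660074582 [-17.232142    19.64191296  27.55164247  93.20233819  -9.60520915
  69.3453931   94.45200437]
```

View pics/s7.png

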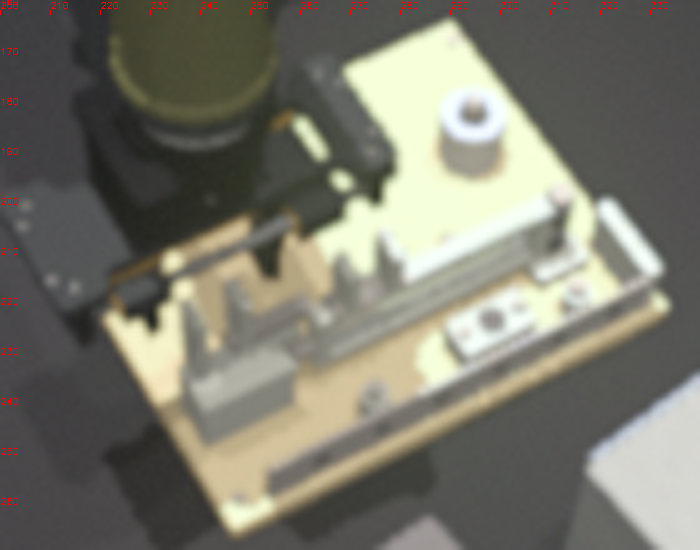

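View pics/t7.png

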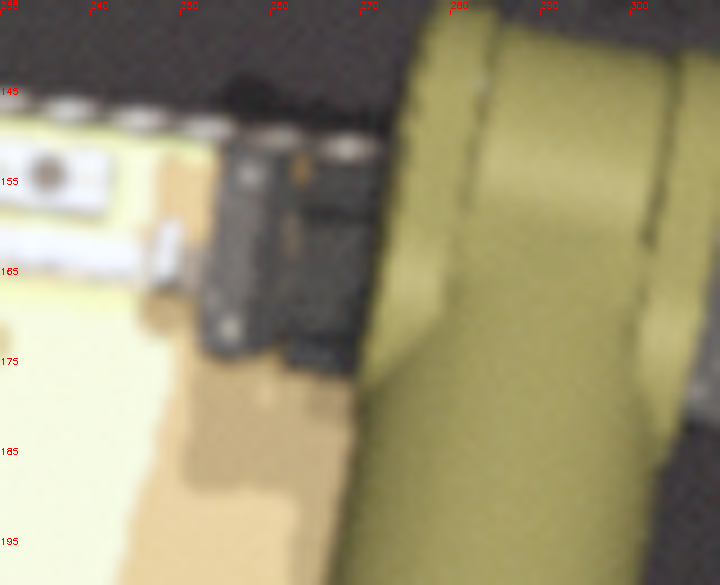

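```bash
python3 - <<'E'
from h import *
a=np.radians(-7.9);d=np.array([-np.sin(a),np.cos(a),0]);c=np.array([.6237,-.0814,.1434])
for s in (-.046,-.031,0,.031,.046): print(s,proj("scene",c+s*d))
E
```

```text
-0.046 [[225.50149294 225.59753224]]
-0.031 [[230.50995294 223.23214721]]
0 [[240.75232297 218.39458031]]
0.031 [[250.85018746 213.62484195]]
0.046 [[255.68497121 211.34097753]]
```

>>> {"op": "step_arm", "data": {"series": [{"ax": 0,"ay": 0,"az": 0,"x": 0,"y": 0,"z": -0.015,"claw": 71},{"ax": 0,"ay": 0,"az": 0,"x": 0,"y": 0,"z": -0.03,"claw": 71},{"ax": 0,"ay": 0,"az": 0,"x": 0,"y": 0,"z": -0.044,"claw": 71},{"ax": 0,"ay": 0,"az": 0,"x": 0,"y": 0,"z": -0.054,"claw": 71},{"ax": 0,"ay": 0,"az": 0,"x": 0,"y": 0,"z": -0.054,"claw": 71},{"ax": 0,"ay": 0,"az": 0,"x": 0,"y": 0,"z": -0.054,"claw": 71}]}}

```text
time_s: 11.3
tool_pos: [0.6226, -0.0816, 0.0952]
tool_rot: [-180.0, -0.0, 172.1]
force: [-0.5, 0.2, -0.1]
grip_width: 0.0621
```

```bash
python3 - <<'E'
from h import *
save("scene","s8",(210,180,80,70),9)
o=status.get_obs();print(o["tool_pos"],o["tool_rot"],o["force"],o["grip_width"],o["wrist_torque"])
E
```

```text
[ 0.62301489 -0.08170276  0.09581222] [-1.79996826e+02  2.93436141e-02  1.72099655e+02] [ 0.41847266 -0.49078344 -0.08443328] 0.06130795808192521 [ 0.0563869  -0.02712298 -0.06903128]
```

View pics/s8.png

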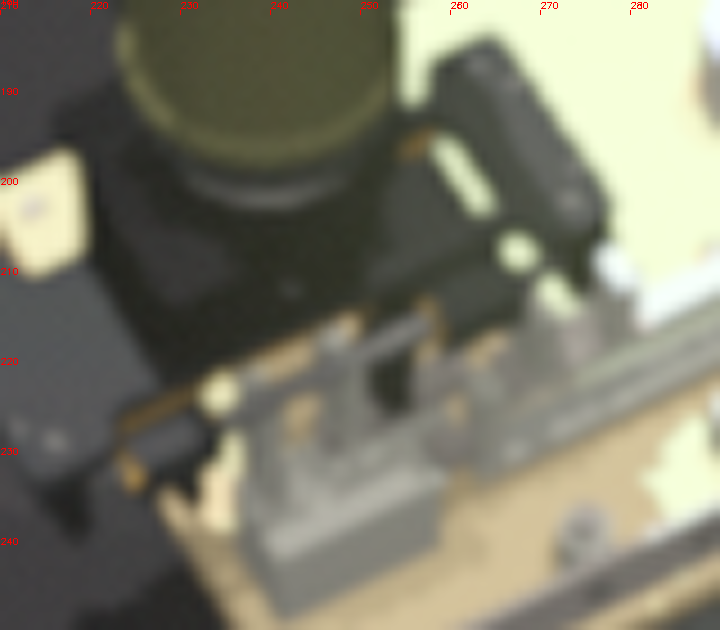

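>>> {"op": "step_arm", "data": {"series": [{"ax": 0,"ay": 0,"az": 0,"x": 0,"y": 0,"z": 0,"claw": 18},{"ax": 0,"ay": 0,"az": 0,"x": 0,"y": 0,"z": 0,"claw": 18},{"ax": 0,"ay": 0,"az": 0,"x": 0,"y": 0,"z": 0,"claw": 18},{"ax": 0,"ay": 0,"az": 0,"x": 0,"y": 0,"z": 0,"claw": 18},{"ax": 0,"ay": 0,"az": 0,"x": 0,"y": 0,"z": 0,"claw": 18},{"ax": 0,"ay": 0,"az": 0,"x": 0,"y": 0,"z": 0,"claw": 18},{"ax": 0,"ay": 0,"az": 0,"x": 0,"y": 0,"z": 0,"claw": 18},{"ax": 0,"ay": 0,"az": 0,"x": 0,"y": 0,"z": 0,"claw": 18},{"ax": 0,"ay": 0,"az": 0,"x": 0,"y": 0,"z": 0,"claw": 18},{"ax": 0,"ay": 0,"az": 0,"x": 0,"y": 0,"z": 0,"claw": 18}], "squeeze": 25}}

```text
time_s: 12.35
tool_pos: [0.6231, -0.0821, 0.096]
tool_rot: [-180.0, 0.1, 172.1]
force: [1.0, 1.6, 5.1]
grip_width: 0.0217
```

```bash
python3 - <<'E'
from h import *
o=status.get_obs();print(o["tool_pos"],o["tool_rot"],o["force"],o["grip_width"],o["wrist_torque"])
E
```

```text
[ 0.62307111 -0.08207733  0.095994  ] [-1.79974142e+02  5.84441016e-02  1.72096835e+02] [0.95618659 1.63476186 5.07997809] 0.021697664597198327 [ 0.07221163 -0.16078105  0.24978237]
```

>>> {"op": "step_arm", "data": {"series": [{"ax": 0,"ay": 0,"az": 0,"x": 0,"y": 0,"z": 0,"claw": 71},{"ax": 0,"ay": 0,"az": 0,"x": 0,"y": 0,"z": 0,"claw": 71},{"ax": 0,"ay": 0,"az": 0,"x": 0,"y": 0,"z": 0,"claw": 71},{"ax": 0,"ay": 0,"az": 0,"x": 0,"y": 0,"z": 0,"claw": 71},{"ax": 0,"ay": 0,"az": 0,"x": 0,"y": 0,"z": 0.03,"claw": 71},{"ax": 0,"ay": 0,"az": 0,"x": 0,"y": 0,"z": 0.06,"claw": 71},{"ax": 0,"ay": 0,"az": 0,"x": 0,"y": 0,"z": 0.064,"claw": 71},{"ax": 0,"ay": 0,"az": 0,"x": 0.012,"y": 0.045,"z": 0.064,"claw": 71},{"ax": 0,"ay": 0,"az": 0,"x": 0.022,"y": 0.085,"z": 0.064,"claw": 71},{"ax": 0,"ay": 0,"az": 0,"x": 0.0265,"y": 0.1,"z": 0.064,"claw": 71},{"ax": 0,"ay": 0,"az": 0,"x": 0.0265,"y": 0.1,"z": 0.06,"claw": 71},{"ax": 0,"ay": 0,"az": 0,"x": 0.0265,"y": 0.1,"z": 0.06,"claw": 71}]}}

```text
time_s: 13.55
tool_pos: [0.6483, 0.0169, 0.1542]
tool_rot: [-179.9, -0.1, 172.1]
force: [0.0, -2.1, 0.2]
grip_width: 0.0618
```

```bash
python3 - <<'E'
from h import *
save("scene","s9",(210,170,100,80),8)
o=status.get_obs();print(o["tool_pos"],o["tool_rot"],o["force"],o["grip_width"],o["qpos"])
a=np.radians(-7.9);d=np.array([-np.sin(a),np.cos(a),0]);c=o["tool_pos"]-[0,0,.008]
for s in (-.046,-.031,0,.031,.046): print(s,proj("scene",c+s*d))
E
```

```text
[0.64835718 0.01580842 0.15465286] [-1.79878850e+02 -8.64037243e-02  1.71961609e+02] [-0.82224689 -0.15304945 -0.0976857 ] 0.06183878301667246 [-23.54257033  21.83812743  25.21865888  89.6873284   -9.5506328
  70.73870085  85.22551362]
-0.046 [[260.16054028 212.57843993]]
-0.031 [[264.97078612 210.29443455]]
0 [[274.80697261 205.62362831]]
0.031 [[284.50335461 201.01871103]]
0.046 [[289.14557203 198.81389616]]
```

View pics/s9.png

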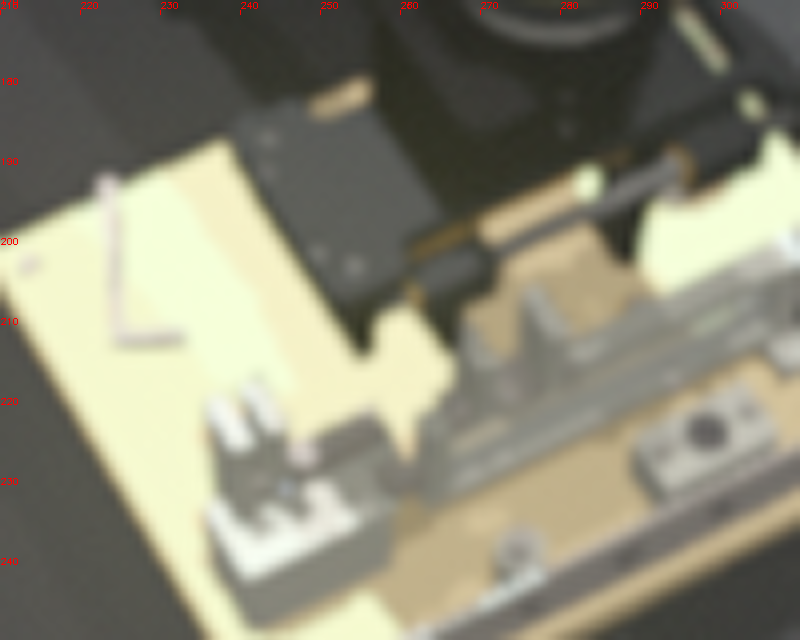

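The block's fins are now together at (238–243, 222), and the gate's fins sit between the fingers. Next I'll lower the gripper onto the gate catch.

>>> {"op": "step_arm", "data": {"series": [{"ax": 0,"ay": 0,"az": 0,"x": 0,"y": 0.0003,"z": -0.015,"claw": 71},{"ax": 0,"ay": 0,"az": 0,"x": 0,"y": 0.0003,"z": -0.03,"claw": 71},{"ax": 0,"ay": 0,"az": 0,"x": 0,"y": 0.0003,"z": -0.045,"claw": 71},{"ax": 0,"ay": 0,"az": 0,"x": 0,"y": 0.0003,"z": -0.054,"claw": 71},{"ax": 0,"ay": 0,"az": 0,"x": 0,"y": 0.0003,"z": -0.058,"claw": 71},{"ax": 0,"ay": 0,"az": 0,"x": 0,"y": 0.0003,"z": -0.058,"claw": 71},{"ax": 0,"ay": 0,"az": 0,"x": 0,"y": 0.0003,"z": -0.058,"claw": 71}]}}

```text
time_s: 14.3
tool_pos: [0.6496, 0.0188, 0.098]
tool_rot: [180.0, 0.0, 172.1]
force: [0.4, 1.0, -0.6]
grip_width: 0.0618
```

```bash
python3 - <<'E'
from h import *
save("scene","s10",(210,170,100,80),8)
o=status.get_obs();print(o["tool_pos"],o["tool_rot"],o["force"],o["grip_width"],o["wrist_torque"])
E
```

```text
[0.64980704 0.01878731 0.09831212] [1.79978590e+02 7.73589123e-02 1.72112423e+02] [-1.19093158 -0.37957834 -0.10667738] 0.06155427213421528 [ 0.02419927 -0.04139877  0.04862724]
```

View pics/s10.png

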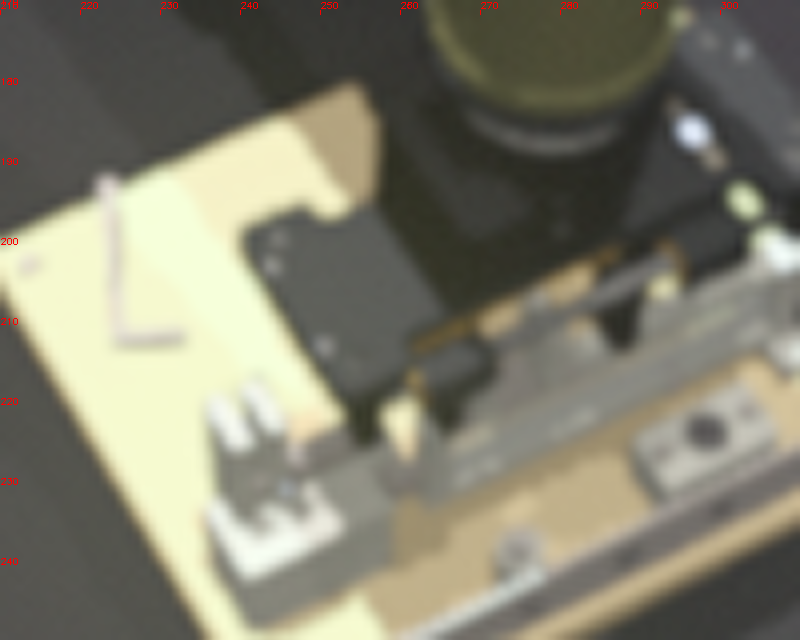

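Fins are between both fingers. Now I'll squeeze at 25 N.

>>> {"op": "step_arm", "data": {"series": [{"ax": 0,"ay": 0,"az": 0,"x": 0,"y": 0,"z": 0,"claw": 15},{"ax": 0,"ay": 0,"az": 0,"x": 0,"y": 0,"z": 0,"claw": 15},{"ax": 0,"ay": 0,"az": 0,"x": 0,"y": 0,"z": 0,"claw": 15},{"ax": 0,"ay": 0,"az": 0,"x": 0,"y": 0,"z": 0,"claw": 15},{"ax": 0,"ay": 0,"az": 0,"x": 0,"y": 0,"z": 0,"claw": 15},{"ax": 0,"ay": 0,"az": 0,"x": 0,"y": 0,"z": 0,"claw": 15},{"ax": 0,"ay": 0,"az": 0,"x": 0,"y": 0,"z": 0,"claw": 15},{"ax": 0,"ay": 0,"az": 0,"x": 0,"y": 0,"z": 0,"claw": 15},{"ax": 0,"ay": 0,"az": 0,"x": 0,"y": 0,"z": 0,"claw": 15}], "squeeze": 28}}

```text
time_s: 15.25
tool_pos: [0.6495, 0.0187, 0.098]
tool_rot: [-180.0, 0.0, 172.1]
force: [-1.0, -2.7, 4.3]
grip_width: 0.0219
```

```bash
python3 - <<'E'
from h import *
o=status.get_obs();print(o["tool_pos"],o["tool_rot"],o["force"],o["grip_width"],o["wrist_torque"],o["qpos"])
E
```

```text
[0.64947597 0.01865097 0.09801354] [-1.79994917e+02  3.77816847e-02  1.72119819e+02] [-1.03795619 -2.65978342  4.31353882] 0.021900557457306073 [-0.71343963  0.20343751  0.05422249] [-23.07190922  24.66372731  24.39280671  92.82591547 -10.96344099
  64.85095257  86.14434265]
```

```bash
python3 - <<'E'
import numpy as np
v=-.125*np.array([.1374,.9905])
for base,l in ((0,range(5,61,5)),(60,[63,66,68,70,72,73,74,75,76,78])):
    def pos(t): a=np.radians(-t); return np.array([[np.cos(a),-np.sin(a)],[np.sin(a),np.cos(a)]])@v
    for t in l: print(t-base, np.round(pos(t)-pos(base),4), round(np.radians(t),3))
E
```

```text
5 [-0.0107  0.002 ] 0.087
10 [-0.0212  0.0049] 0.175
15 [-0.0315  0.0087] 0.262
20 [-0.0413  0.0133] 0.349
25 [-0.0507  0.0189] 0.436
30 [-0.0596  0.0252] 0.524
35 [-0.0679  0.0322] 0.611
40 [-0.0756  0.04  ] 0.698
45 [-0.0825  0.0484] 0.785
50 [-0.0887  0.0574] 0.873
55 [-0.0941  0.0669] 0.96
60 [-0.0986  0.0768] 1.047
3 [-0.0023  0.0061] 1.1
6 [-0.0043  0.0124] 1.152
8 [-0.0054  0.0166] 1.187
10 [-0.0064  0.0208] 1.222
12 [-0.0072  0.0251] 1.257
13 [-0.0076  0.0273] 1.274
14 [-0.0079  0.0294] 1.292
15 [-0.0082  0.0316] 1.309
16 [-0.0085  0.0337] 1.326
18 [-0.0089  0.0381] 1.361
```

>>> {"op": "step_arm", "data": {"series": [{"ax": 0,"ay": 0,"az": -2.5,"x": -0.0054,"y": 0.0009,"z": 0,"claw": 15},{"ax": 0,"ay": 0,"az": -5,"x": -0.0107,"y": 0.002,"z": 0,"claw": 15},{"ax": 0,"ay": 0,"az": -10,"x": -0.0212,"y": 0.0049,"z": 0,"claw": 15},{"ax": 0,"ay": 0,"az": -15,"x": -0.0315,"y": 0.0087,"z": 0,"claw": 15},{"ax": 0,"ay": 0,"az": -15,"x": -0.0315,"y": 0.0087,"z": 0,"claw": 15},{"ax": 0,"ay": 0,"az": -15,"x": -0.0315,"y": 0.0087,"z": 0,"claw": 15}]}}

```text
time_s: 15.85
tool_pos: [0.6179, 0.027, 0.098]
tool_rot: [-180.0, 0.0, 157.1]
force: [-1.5, -3.0, 5.3]
grip_width: 0.0213
```

```bash
python3 - <<'E'
from h import *
save("scene","s11",(210,160,110,85),7)
o=status.get_obs();print(o["tool_pos"],o["tool_rot"],o["force"],o["grip_width"],o["wrist_torque"],o["qpos"])
E
```

```text
[0.6179347  0.02701298 0.09798367] [-1.79988347e+02  3.14327642e-02  1.57142065e+02] [-0.66462584 -3.34469651  6.33504624] 0.021602151178765256 [-0.95269592  0.39306132  0.11269668] [-27.14887509  21.35959784  27.1930858   97.63775141 -10.68656449
  63.55931303  70.36281155]
```

View pics/s11.png

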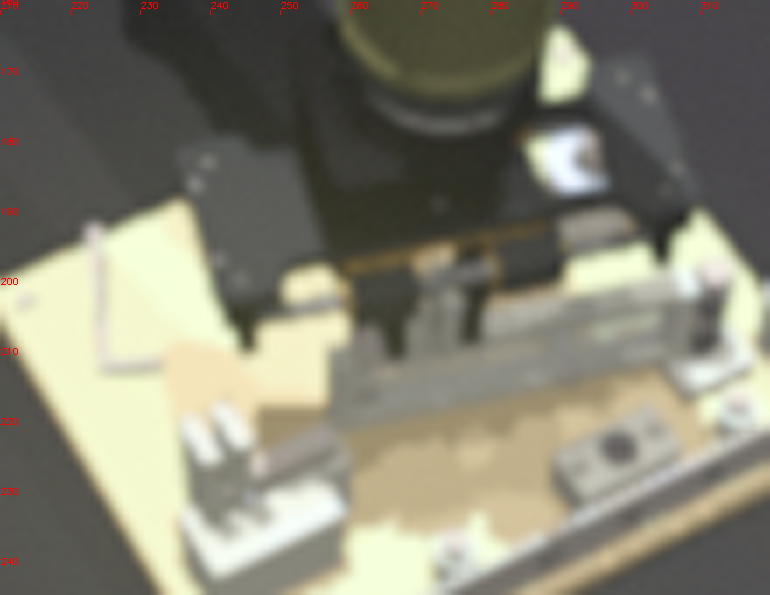

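The gate has swung about 15° and is still held in the fingers. I'll carry on through the detent.

>>> {"op": "step_arm", "data": {"series": [{"ax": 0,"ay": 0,"az": -5,"x": -0.0098,"y": 0.0046,"z": 0,"claw": 15},{"ax": 0,"ay": 0,"az": -10,"x": -0.0192,"y": 0.0102,"z": 0,"claw": 15},{"ax": 0,"ay": 0,"az": -15,"x": -0.0281,"y": 0.0165,"z": 0,"claw": 15},{"ax": 0,"ay": 0,"az": -20,"x": -0.0364,"y": 0.0235,"z": 0,"claw": 15},{"ax": 0,"ay": 0,"az": -25,"x": -0.0441,"y": 0.0313,"z": 0,"claw": 15},{"ax": 0,"ay": 0,"az": -30,"x": -0.051,"y": 0.0397,"z": 0,"claw": 15},{"ax": 0,"ay": 0,"az": -35,"x": -0.0572,"y": 0.0487,"z": 0,"claw": 15},{"ax": 0,"ay": 0,"az": -40,"x": -0.0626,"y": 0.0582,"z": 0,"claw": 15},{"ax": 0,"ay": 0,"az": -45,"x": -0.0671,"y": 0.0681,"z": 0,"claw": 15},{"ax": 0,"ay": 0,"az": -45,"x": -0.0671,"y": 0.0681,"z": 0,"claw": 15},{"ax": 0,"ay": 0,"az": -45,"x": -0.0671,"y": 0.0681,"z": 0,"claw": 15}]}}

```text
time_s: 17.0
tool_pos: [0.5499, 0.095, 0.098]
tool_rot: [-179.9, -0.0, 112.1]
force: [-4.4, -4.1, 9.3]
grip_width: 0.0215
```

```bash
python3 - <<'E'
from h import *
save("scene","s12",(210,150,120,90),6);save("top","t12",(190,135,105,90),7)
o=status.get_obs();print(o["tool_pos"],o["tool_rot"],o["force"],o["grip_width"],o["wrist_torque"],o["qpos"])
E
```

```text
[0.54986699 0.09504727 0.09796696] [-1.79863694e+02 -3.44499742e-02  1.12099982e+02] [-5.06230088 -4.34933402  8.83391242] 0.02166819760006368 [-1.06152918  1.11810102 -0.11876334] [-41.29117061  14.74162791  32.85361356 106.32171671  -9.02785776
  61.65551357  17.12804516]
```

View pics/s12.png

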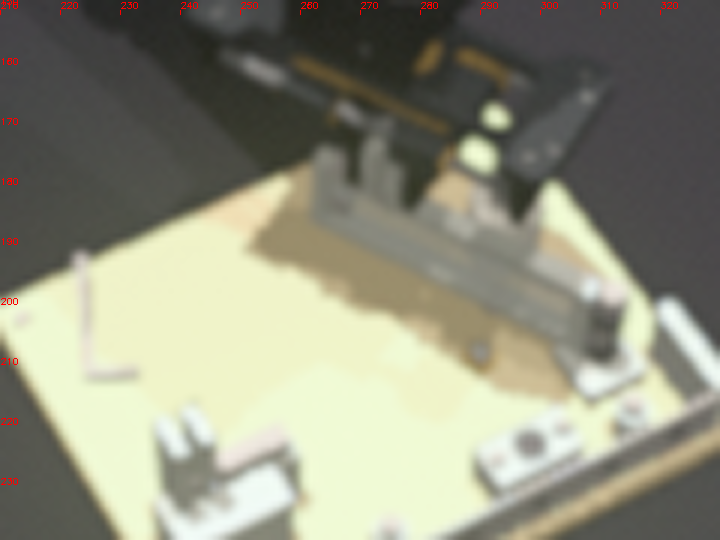

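View pics/t12.png

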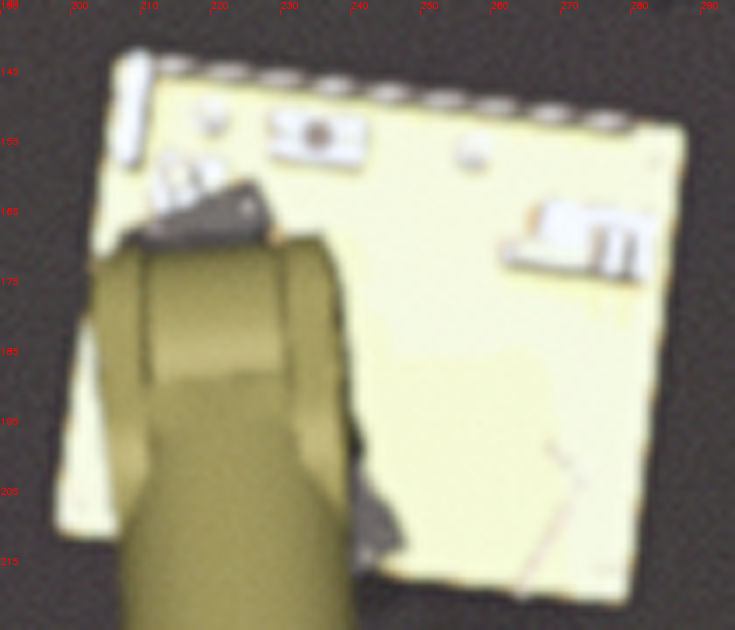

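>>> {"op": "step_arm", "data": {"series": [{"ax": 0,"ay": 0,"az": -3,"x": -0.0023,"y": 0.0061,"z": 0,"claw": 15},{"ax": 0,"ay": 0,"az": -6,"x": -0.0043,"y": 0.0124,"z": 0,"claw": 15},{"ax": 0,"ay": 0,"az": -8,"x": -0.0054,"y": 0.0166,"z": 0,"claw": 15},{"ax": 0,"ay": 0,"az": -10,"x": -0.0064,"y": 0.0208,"z": 0,"claw": 15},{"ax": 0,"ay": 0,"az": -10,"x": -0.0064,"y": 0.0208,"z": 0,"claw": 15},{"ax": 0,"ay": 0,"az": -10,"x": -0.0064,"y": 0.0208,"z": 0,"claw": 15}]}}

```text
time_s: 17.7
tool_pos: [0.5433, 0.1161, 0.098]
tool_rot: [-179.8, -0.0, 102.1]
force: [-4.8, -3.9, 10.5]
grip_width: 0.022
```

```bash
python3 - <<'E'
from h import *
save("scene","s13",(250,140,80,70),9)
o=status.get_obs();print(o["tool_pos"],o["tool_rot"],o["force"],o["grip_width"],o["wrist_torque"],o["qpos"])
E
```

```text
[0.54331835 0.11605001 0.0979704 ] [-1.79839793e+02 -3.07801803e-02  1.02090120e+02] [-5.65335881 -4.86721211 10.30051602] 0.02181431594151422 [-0.97448066  1.20413404 -0.22570324] [-44.25885552  14.53237408  33.60580068 106.66293417  -9.11537498
  61.62179688   4.96727355]
```

View pics/s13.png

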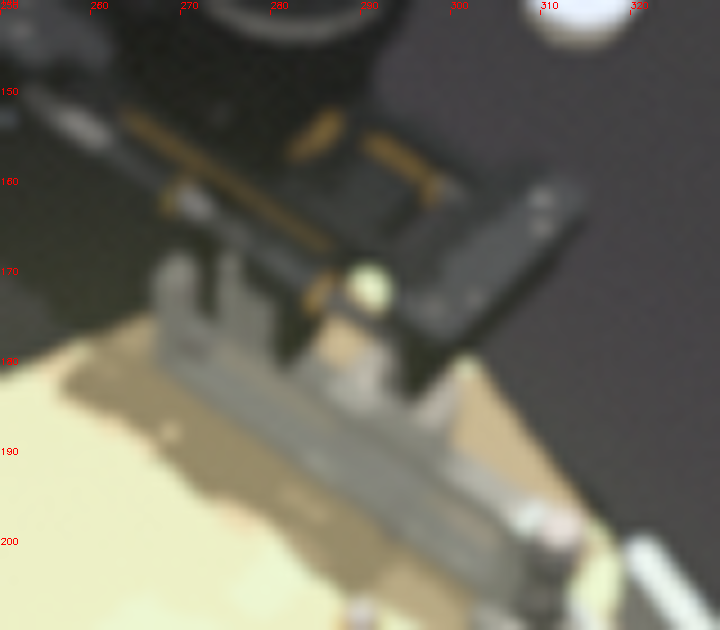

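>>> {"op": "step_arm", "data": {"series": [{"ax": 0,"ay": 0,"az": -1,"x": -0.0004,"y": 0.0022,"z": 0,"claw": 15},{"ax": 0,"ay": 0,"az": -2,"x": -0.0008,"y": 0.0043,"z": 0,"claw": 15},{"ax": 0,"ay": 0,"az": -3,"x": -0.0012,"y": 0.0065,"z": 0,"claw": 15},{"ax": 0,"ay": 0,"az": -3,"x": -0.0012,"y": 0.0065,"z": 0,"claw": 15},{"ax": 0,"ay": 0,"az": -3,"x": -0.0012,"y": 0.0065,"z": 0,"claw": 15}]}}

```text
time_s: 18.25
tool_pos: [0.5421, 0.1223, 0.098]
tool_rot: [-179.8, -0.0, 99.1]
force: [-5.1, -5.8, 10.2]
grip_width: 0.0213
```

```bash
python3 - <<'E'
from h import *
o=status.get_obs();print(o["tool_pos"],o["tool_rot"],o["force"],o["grip_width"],o["wrist_torque"])
E
```

```text
[0.542104   0.12232732 0.09797987] [-1.79831497e+02 -5.33532469e-03  9.90936883e+01] [-5.05376499 -5.75361236 10.17477054] 0.021343314383262698 [-1.09503822  1.14103053 -0.11463215]
```

>>> {"op": "step_arm", "data": {"series": [{"ax": 0,"ay": 0,"az": -0.5,"x": -0.0002,"y": 0.0011,"z": 0,"claw": 15},{"ax": 0,"ay": 0,"az": -1,"x": -0.0003,"y": 0.0021,"z": 0,"claw": 15},{"ax": 0,"ay": 0,"az": -1,"x": -0.0003,"y": 0.0021,"z": 0,"claw": 15},{"ax": 0,"ay": 0,"az": -1,"x": -0.0003,"y": 0.0021,"z": 0,"claw": 15}]}}

```text
time_s: 18.65
tool_pos: [0.5421, 0.1226, 0.098]
tool_rot: [-179.8, 0.1, 98.1]
force: [-4.1, -7.3, 10.2]
grip_width: 0.0215
```

>>> {"op": "step_arm", "data": {"series": [{"ax": 0,"ay": 0,"az": -0.5,"x": -0.0002,"y": 0.0011,"z": 0,"claw": 15},{"ax": 0,"ay": 0,"az": -1,"x": -0.0003,"y": 0.0022,"z": 0,"claw": 15},{"ax": 0,"ay": 0,"az": -1,"x": -0.0003,"y": 0.0022,"z": 0,"claw": 15},{"ax": 0,"ay": 0,"az": -1,"x": -0.0003,"y": 0.0022,"z": 0,"claw": 15}]}}

```text
time_s: 19.05
tool_pos: [0.542, 0.1229, 0.0979]
tool_rot: [-179.8, 0.3, 97.1]
force: [-4.3, -11.6, 11.0]
grip_width: 0.0218
```

```bash
python3 - <<'E'
from h import *
save("scene","s14",(250,140,80,70),9)
o=status.get_obs();print(o["tool_pos"],o["tool_rot"],o["force"],o["grip_width"],o["wrist_torque"])
E
```

```text
[0.54204633 0.12287742 0.09796323] [-179.82512083    0.28031668   97.07906453] [ -3.49649629 -11.22922326  10.93137218] 0.02181846263610799 [-2.44429257  1.06936847  0.52933158]
```

View pics/s14.png

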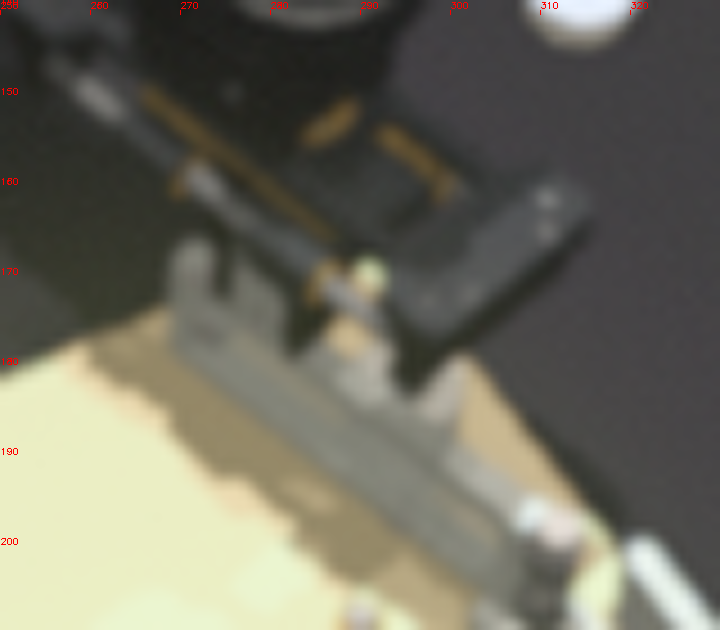

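>>> {"op": "step_arm", "data": {"series": [{"ax": 0,"ay": 0,"az": 0,"x": 0,"y": 0,"z": 0,"claw": 15},{"ax": 0,"ay": 0,"az": 0,"x": 0,"y": 0,"z": 0,"claw": 15},{"ax": 0,"ay": 0,"az": 0,"x": 0,"y": 0,"z": 0,"claw": 15},{"ax": 0,"ay": 0,"az": 0,"x": 0,"y": 0,"z": 0,"claw": 15},{"ax": 0,"ay": 0,"az": 0,"x": 0,"y": 0,"z": 0,"claw": 15}]}}

```text
time_s: 19.6
tool_pos: [0.542, 0.1229, 0.098]
tool_rot: [-179.8, 0.3, 97.1]
force: [-4.1, -11.1, 11.0]
grip_width: 0.0221
```

```bash
python3 - <<'E'
from h import *
save("scene","s15",(270,160,48,40),16); save("top","t15")
o=status.get_obs();print(o["tool_pos"],o["tool_rot"],o["force"],o["grip_width"],o["joint_velocities"])
E
```

```text
[0.54203701 0.12285983 0.09797365] [-179.82660231    0.27762621   97.0766253 ] [ -4.5121023  -11.39808416  10.57618026] 0.021387356029444134 [ 0.07842598 -0.07269477 -0.01864179 -0.0150264  -0.08489007 -0.02639323
 -0.00337806]
```

View pics/s15.png

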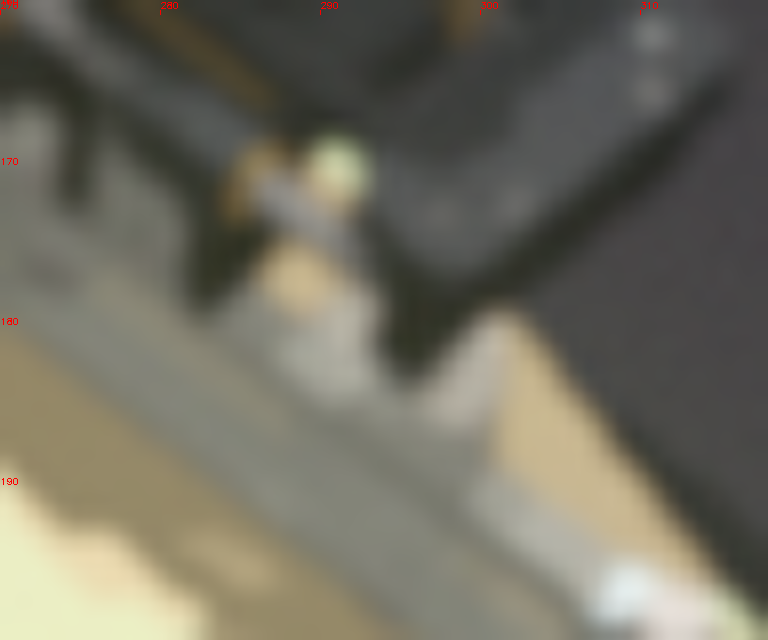

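View pics/t15.png

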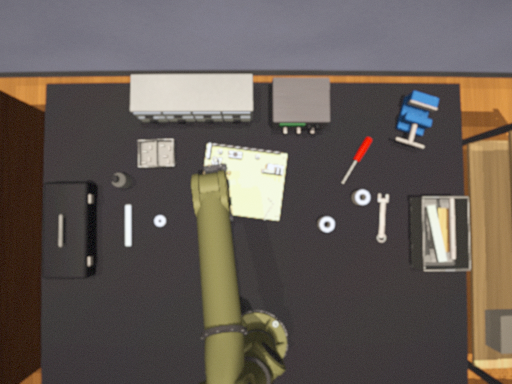

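The sleeve's rim shows on both sides of the gripper (x 287–301, y 180–185), which fits it still sitting upright on the post. The gate is pressing against it, and the bystanders haven't moved. I'll hand the job in.

```bash
python3 - <<'E'
from h import *
print(workorder.sign_off())
o=status.get_obs();print(o["time_s"],o["tool_pos"],o["force"],o["grip_width"])
E
```

```text
the job is handed in; nothing more can be done
None
the job is handed in; nothing more can be done
```

I did every step in order and handed the job in at about 19.7 s of the 69 s allowed. No verdict is reported, so the points below are my own checks.

- **Sleeve:** I gripped the smallest of the three white tubes, slid it down over the post with almost no side force and let go. The pictures afterwards showed it seated. In the last one its rim is only partly visible past the gripper, where it should be.
- **Catches:** I squeezed the block's catch first, to a finger opening of 21.7 mm, and its fins stayed together. I then squeezed the gate's catch to 21.9 mm at 28 N. Fully squeezed should be about 22 mm in both cases.
- **Gate:** I swung it past the detent until the sleeve stopped it. From the tool position the gate stands at about 1.28 rad, at the top edge of the expected 1.22–1.28. My hinge position is only good to about 1–2 mm.
- **Final press:** The reaction against the push rose from about 5 N to 11 N at contact and held steady with the arm at rest. I can't measure the gate-on-sleeve force directly.
- **Gripper twist:** The gripper ended turned about 2° further than the gate.
- **Unexplained force:** An upward force of about 10 N built up at the wrist during the swing. I didn't find its cause.
- **Bystanders:** In the last picture from above, those in view looked unmoved. The arm hid part of the board, including the bearing block.

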